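# Take the finished hand seal out of the blasting cabinet

## Task

Slide the orange shutter of the blasting cabinet all the way open, reach in through the round port and lift the brass hand seal off its pedestal, bringing it out without knocking it against the cabinet. Stand it upright on its brass face, wholly on the green pad, without dropping it, and let go; leave the tape roll, the jar and the drill-bit block where they are.

Things in the scene. Friction and masses are not known exactly. Their poses are not given: they have to be found in the camera images.
- port: Fixed sloping blue front wall of the cabinet, 6 mm thick, with a round hole 130 mm across. Origin: hole's centre on the outer face, 166 mm above the table. z: outward normal, leaning 20 deg from vertical back toward the robot; x up the slope, y level along the wall. The wall spans x = +-100, y = -100 to +220 mm. Two guide rails, 8 mm high and wide, run along y at x = +-77 mm.
- cabinet: Fixed blasting cabinet: a closed box of clear panels behind the blue port wall, 264 deep, 320 wide, 202 mm high at the back, 132 mm at the front; the hole is the only way in. Origin under its middle on the table; z up, its front faces its -x, toward the robot. Fingers fit through the hole; the gripper's body should stay outside, in line with the port's z axis.
- shutter (a joint): Orange shutter plate, 142 mm square, 4 mm thick, its face 5 mm above the port wall, sliding along the port's +y between the rails: 0 m = centred over the hole, 0.144 m = fully open (end stop); the hole is wholly uncovered from 0.136 m. Sliding takes about 2 N and it stays where it is left. It begins shut or up to 0.03 m open.
- shutter_grip (a point): Grip point in the shutter's black handle block, which stands along the port's z axis on the middle of the shutter: 24 mm along the slope, 16 mm wide along the port's y, 34 mm high above the plate. The point is on the block's centre line, 24 mm above the plate, 10 mm below the block's end. It moves with the shutter; its axes are the port's.
- seal: Loose hand seal, 0.11 to 0.23 kg, upright: round brass die below (40 mm across, 14 mm high, neck at 18 to 22 mm), round dark wooden handle above (24 mm across from 30 to 68 mm; 74 mm high in all). Origin: centre of its underside, z up the handle. Hold it about 52 mm above the origin: at the start this is about 32 mm inside the port's outer face, near the port's axis (up to 10 mm off).
- dish (a point): Centre of the floor of the shallow dish on top of the fixed aluminium pedestal inside the cabinet, where the seal stands at the start: dish 47 mm inside diameter, rim 4 mm high, floor 84 mm above the table.
- green_pad: Fixed round green pad on the table, 90 mm in diameter and 6 mm thick; origin at the centre of its underside (its top is 6 mm above the origin). The seal goes here.
- grey_pad: Fixed round grey pad of the same size (90 mm, 6 mm thick), not to be used; origin at the centre of its underside.
- tape: Bystander: loose roll of paper tape lying flat, 84 mm diameter, 24 mm high; origin at the centre of its underside.
- jar: Bystander: loose amber jar with a black cap, 56 mm diameter, 70 mm high; origin at the centre of its underside.
- bit_block: Bystander: loose wooden block, 50 x 110 x 30 mm, with drill bits standing up to 30 mm out of its top; origin at the centre of its underside, long side along its y.
Not all that is in view belongs to the job. What is meant by the green_pad is not blue, and is the smaller of those in its own colour.

How it is judged:
By the outcome, as a careful person would: the job done as asked, in the order asked, and still so for the second after the job is handed in, with the robot touching nothing.
It also fails if it takes over 61 s, if anything falls off the work surface, if the arm or the gripper's body presses on something with over 40 N, if the wrist force passes 120 N, or if a joint passes its speed limit or range.

## Robot

A 7-joint arm with a two-finger parallel gripper is mounted at the origin on the work surface. World frame = base frame: x ahead of the robot, y to its left, z up, the work surface at z = 0. Lengths are in m, angles in rad, forces in N, time in s.
With the tool pointing down it reaches from about 0.425 to 0.875 m from the base axis. Payload 4.7 kg.
Tool frame: the origin (TCP) lies on the centre line of the jaws, within the pads' length; the fingertips stand 14 mm ahead of it and the grasp point (between the pads) lies 5 mm behind it; z points along the fingers, y is the direction in which the jaws open and shut (so a half turn about z gives the same grasp; the last joint's range is limited). The gripper opens to 87 mm and grips with 3 to 60 N. Pads are 19 mm wide; open, the fingers measure 117 mm over their backs; the gripper's body (75 mm by 190 mm) begins 51 mm behind the grasp point.
Start: joints at [1.316, 0.321, -0.07, 1.45, 0.023, 1.371, -0.057], TCP at [0.173, -0.627, 0.237] pointing down, gripper open.
Joint ranges: [-2.86, 2.86], [-0.3, 2.09], [-1.38, 1.24], [0.06, 2.45], [-1.56, 4.7], [0.09, 2.05], [-2.69, 2.69]. Speed limits (rad/s): [2.57, 2.57, 3.14, 3.14, 3.14, 3.14, 3.14].

## Interface

Orientations are given as a rotation vector (axis times angle).
In Python, from bench import ctrl gives the robot as it stands. The module is installed in compiled form; this text tells all that it offers.
- The arm moves only by the tool step_arm, never from a script. Its argument "plan" is a list of rows, each a list of 3 entries, a list of its own where there are three numbers: the turn, a rotation vector about the tool's x, y, z in rad, then the shift along the tool's x, y, z in m, then the closure in counts, from 0 (fully open) to 255 (shut). In form: [[[rx, ry, rz], [x, y, z], hand], ...]. A call has exactly 10 rows; each row is the pose to reach, as a shift and turn from the pose commanded when the call began, along the tool's axes at that moment; what a row does not reach only later rows make up. A row lasts 1/8 s, in which the tool goes at most 62.5 mm and 10.7 degrees, less where a joint would pass 70% of its speed; a pose out of reach is approached as far as the arm can. A call with a gripper value outside its range is refused whole. The fingers move at their own pace and stop on an object; "squeeze" is the grip in N (left out, the last holds). Time passes only in rows, so rows that repeat a pose let the fingers close, or fill a call up. It gives the time, the measured TCP pose, the force and the opening at its end, in the units of the state.
- ctrl.get_state(): the state, without advancing time (a new reading comes with each control period).
- ctrl.get_image(name): name is "scene" or "side" or "wrist"; returns the picture (400x640x3 uint8, red, green, blue); there is no depth.
- ctrl.calibration(name): a dict with "fov_y" (degrees; the focal length in pixels is half the picture's height over the tangent of half this angle, whatever the lens; pixels are square), "cx", "cy" (the principal point, pixels), "rvec" (rotation vector, rad) and "tvec" (3), from world to camera coordinates, as OpenCV has them. Camera axes: x right, y down, z forward; pixel columns grow to the right and rows downward; lengths in m; the calibration is good to about 2 mm. A picture is of the moment at which its call begins: read the wrist's pose just before it. calibration takes no time and is no camera call; for the wrist camera it gives the pose at the moment of the call.
- ctrl.close_job(): hands the job in, once; it reports no verdict.
Trained networks look in the newest picture that a camera, given by its name, has taken for a name from the list of things; names that differ only in an ending like _2 or _b are one class to them, and where a whole thing is asked for, a point or a joint stands for the part that bears it (a point fixed in the world has none). Each returns a list of dicts, best first, with "score" (0 to 1); they miss things now and then, are a little off and sometimes report something else, mostly with a low value. They report only what shows in the picture. A call takes as long as a camera call. They do not tell look-alikes from the thing itself.
- ctrl.cut_out(camera, label): "pixels" (400x640 bool, what is visible of it) and "rect" ([left, top, width, height] in pixels, round what is visible of it).
The state is a dict: "time": time; "joint_positions": joint angles; "qd": joint speeds; "joint_torque": joint torques, N m; "position": TCP position; "tool_rot": TCP orientation; "ft_force": force on the tool from outside, world axes, zero at the start; "torque": the same for the moment, N m; "grip_width": opening from 0.0 (shut) to 1.0 (fully open).
Only numpy, scipy, OpenCV 4.12 (cv2) and the standard library are available. Lean on these libraries where they do the work, as an engineer would, in place of code of your own. Each camera call takes 0.05 s, during which the arm holds its last target.

## Working session

There is one attempt and no reset: what is moved stays moved. The work goes in short steps, Python scripts to look and compute and a tool call to move; the robot and the scene stay as the last step left them, time stands still between calls to the robot, and variables do not carry over. Pictures are saved under pics/ and viewed, and the job is handed in when it is done.

Besides the shell and the picture viewer there is one more tool, called after ">>>" as a command line: name --argument value ..., lists and objects as JSON in quotes. step_arm: Moves the arm, as the interface text tells. Its arguments: {"type":"object","properties":{"plan":{"type":"array"},"squeeze":{"type":"number"}},"required":["plan"]}

```bash
mkdir -p pics
cat > h.py <<'E'
import numpy as np, cv2
from bench import ctrl
def cam(n):
    c=ctrl.calibration(n); f=200/np.tan(np.radians(c["fov_y"])/2)
    K=np.array([[f,0,c["cx"]],[0,f,c["cy"]],[0,0,1]]); R=cv2.Rodrigues(np.array(c["rvec"],float))[0]
    return K,R,np.array(c["tvec"],float)
def proj(n,P,c=None):
    K,R,t=c or cam(n); q=(K@(R@np.atleast_2d(P).T+t[:,None])).T; return q[:,:2]/q[:,2:]
def ray(n,uv,c=None):
    K,R,t=c or cam(n); d=R.T@np.linalg.inv(K)@np.array([uv[0],uv[1],1.]); return -R.T@t,d/np.linalg.norm(d)
def onz(n,uv,z,c=None):
    o,d=ray(n,uv,c); return o+d*(z-o[2])/d[2]
def save(n,f):
    im=ctrl.get_image(n); cv2.imwrite('pics/'+f,im[:,:,::-1]); return im
E
python3 - <<'E'
from h import *
print(ctrl.get_state())
for n in("scene","side","wrist"):
    save(n,n+"0.png"); c=ctrl.calibration(n); print(n,c); K,R,t=cam(n); print(-R.T@t)
E
```

```text
{'time': 0.0, 'joint_positions': array([ 1.31610325,  0.32182422, -0.07010204,  1.45168767,  0.02262504,
        1.37076865, -0.05690576]), 'qd': array([ 0.0014222 ,  0.00045469, -0.00151205,  0.00043569, -0.00268761,
        0.00106818, -0.00107496]), 'joint_torque': array([ 1.30228658e-03, -4.91284776e+01, -4.02877852e-01, -3.12528348e+01,
       -6.35669776e-02,  4.37085377e-02,  1.92159578e-04]), 'position': array([ 0.17243553, -0.62616736,  0.23545446]), 'tool_rot': array([-3.11140574e+00, -4.20771850e-01,  5.80432581e-04]), 'ft_force': array([ 0.03389165, -0.12005246, -0.27041285]), 'torque': array([ 0.01934383, -0.02198592,  0.03463029]), 'grip_width': 0.998971873194334}
scene {'fov_y': 56.12804415507877, 'cx': 314.9874694137548, 'cy': 201.64472393938374, 'rvec': array([ 2.08916439,  0.72497216, -0.3950752 ]), 'tvec': array([-0.37282942, -0.14962699,  1.41733355])}
[ 1.07715812 -0.73302694  0.6874782 ]
side {'fov_y': 42.442700478432116, 'cx': 315.2163214038744, 'cy': 203.08392828879514, 'rvec': array([ 0.09482211, -2.92237349,  1.03872232]), 'tvec': array([0.54538647, 0.16921801, 1.23179311])}
[0.48147903 0.68240964 1.07046272]
wrist {'fov_y': 67.16944219720202, 'cx': 324.8403610503717, 'cy': 199.91003231657947, 'rvec': array([-2.33638676,  1.78216058,  0.22429522]), 'tvec': array([-0.64832177, -0.02773962,  0.39012786])}
[ 0.23748228 -0.60821358  0.38336506]
```

View pics/scene0.png

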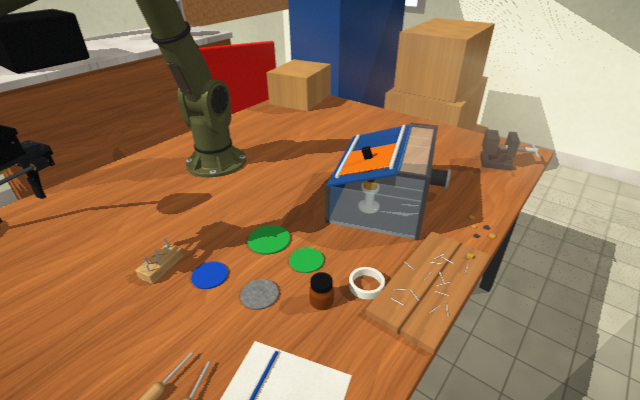

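View pics/side0.png

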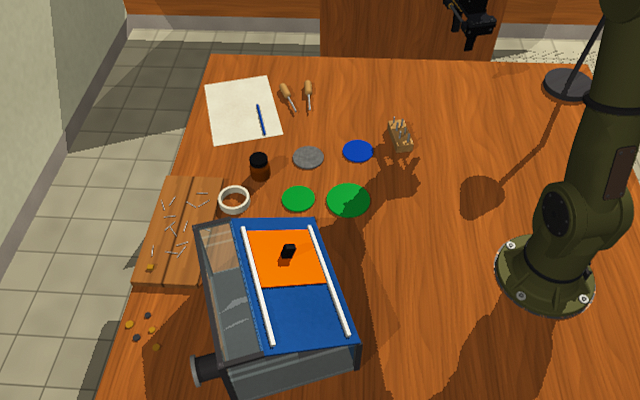

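View pics/wrist0.png

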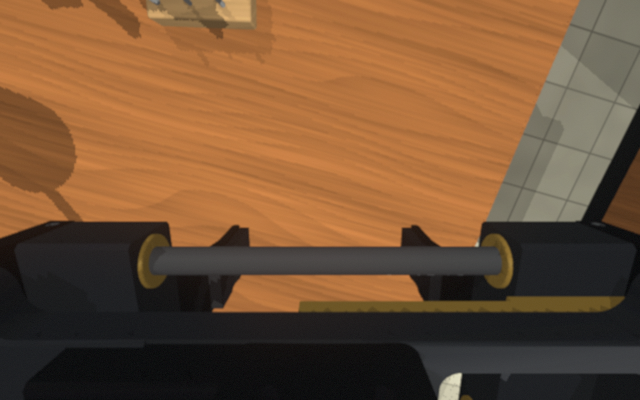

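Scene: the small green pad is at (307,260) and the large one at (269,239), with blue at (210,275) and grey at (259,293). The orange shutter is at (370,160). In side, the small green pad is at (298,199), the large one at (348,200), and the black handle at (288,250).

```bash
cat > m.py <<'E'
from h import *
for n in("scene","side"):
    im=save(n,n+"1.png")
    for l in("green_pad","shutter_grip","shutter","seal","port","grey_pad","tape","jar","bit_block","cabinet"):
        for r in ctrl.cut_out(n,l):
            p=np.argwhere(r["pixels"]); 
            c=p.mean(0)[::-1]; z={"green_pad":.006,"grey_pad":.006}.get(l,0)
            w=onz(n,c,z); 
            s=''
            if 'pad' in l:
                q=np.array([onz(n,a[::-1],z)[:2] for a in p]); w=q.mean(0); s=(np.ptp(q,axis=0))
            print(n,l,round(r["score"],2),[round(v) for v in r["rect"]],c.round(1),np.round(w,3),s)
    np.save(n+'_m.npy',np.array([0]))
E
python3 m.py
python3 - <<'E'
import cv2
a=cv2.imread('pics/side0.png')[200:400,180:380]; cv2.imwrite('pics/c_side.png',cv2.resize(a,(800,800),interpolation=2)[:600*800//600][:800])
cv2.imwrite('pics/c_side.png',cv2.resize(a,(600,600),interpolation=2))
a=cv2.imread('pics/scene0.png')[110:290,230:470]; cv2.imwrite('pics/c_scene.png',cv2.resize(a,(800,600),interpolation=2))
E
```

```text
scene green_pad 0.94 [292, 246, 32, 28] [305.6 259.7] [ 0.608 -0.201] [0.08993453 0.09204202]
scene green_pad 0.71 [245, 225, 44, 27] [268. 239.] [ 0.473 -0.202] [0.12423331 0.1213857 ]
scene green_pad 0.63 [191, 261, 38, 27] [208.8 274.6] [ 0.451 -0.389] [0.09187191 0.0920981 ]
scene shutter_grip 0.81 [341, 144, 56, 30] [368.3 158.9] [0.442 0.367 0.   ] 
scene shutter_grip 0.47 [239, 279, 36, 32] [258.5 293.7] [ 0.589 -0.353  0.   ] 
scene shutter 0.6 [342, 144, 51, 30] [368.3 159.3] [0.444 0.365 0.   ] 
scene seal 0.68 [364, 181, 11, 12] [367.9 183.8] [0.535 0.217 0.   ] 
scene port 0.82 [326, 125, 84, 59] [370.6 156. ] [0.437 0.392 0.   ] 
scene grey_pad 0.93 [239, 282, 36, 26] [258.3 293.9] [ 0.593 -0.357] [0.08781402 0.08770466]
scene tape 0.58 [350, 267, 32, 36] [365.6 282.7] [ 0.77  -0.168 -0.   ] 
scene jar 0.63 [310, 272, 20, 40] [320.4 290.7] [ 0.699 -0.256  0.   ] 
scene bit_block 0.72 [129, 240, 56, 41] [158.4 262.9] [ 0.308 -0.441  0.   ] 
scene cabinet 0.67 [327, 126, 123, 113] [384.9 180.6] [0.57 0.27 0.  ] 
side green_pad 0.79 [284, 188, 31, 26] [298.  198.7] [ 0.607 
[... 497 characters left out ...]
258.2] [ 0.622 -0.007  0.   ] 
side port 0.94 [230, 217, 130, 138] [292.7 285.8] [0.596 0.069 0.   ] 
side port 0.65 [191, 220, 173, 176] [271.5 307.2] [0.639 0.128 0.   ] 
side grey_pad 0.91 [291, 144, 33, 24] [307.9 157.3] [ 0.592 -0.35 ] [0.08811758 0.09259418]
side tape 0.7 [247, 231, 79, 60] [285.  258.3] [ 0.622 -0.007  0.   ] 
side tape 0.62 [293, 143, 32, 26] [308.  157.3] [ 0.593 -0.356  0.   ] 
side tape 0.58 [218, 185, 37, 28] [233.8 199.9] [ 0.78  -0.185  0.   ] 
side jar 0.93 [248, 150, 21, 34] [259.4 166.9] [ 0.728 -0.31   0.   ] 
side bit_block 0.77 [388, 121, 26, 27] [399.7 135.2] [ 0.326 -0.462  0.   ] 
side cabinet 0.81 [190, 220, 175, 176] [271.4 307.1] [0.639 0.128 0.   ]
```

View pics/c_side.png

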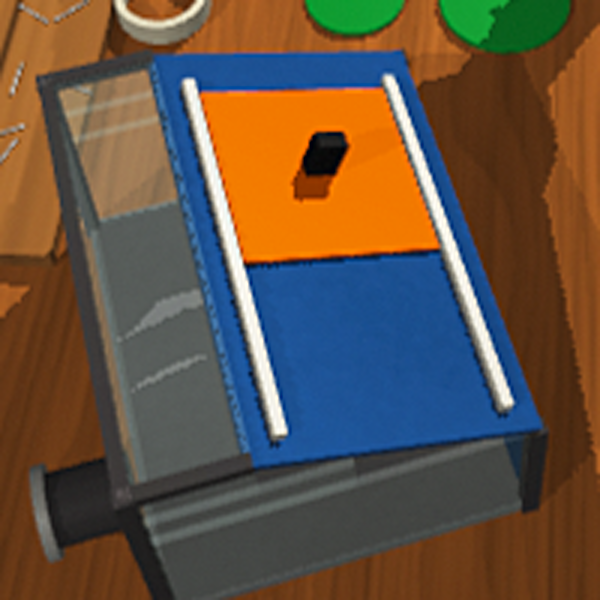

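View pics/c_scene.png

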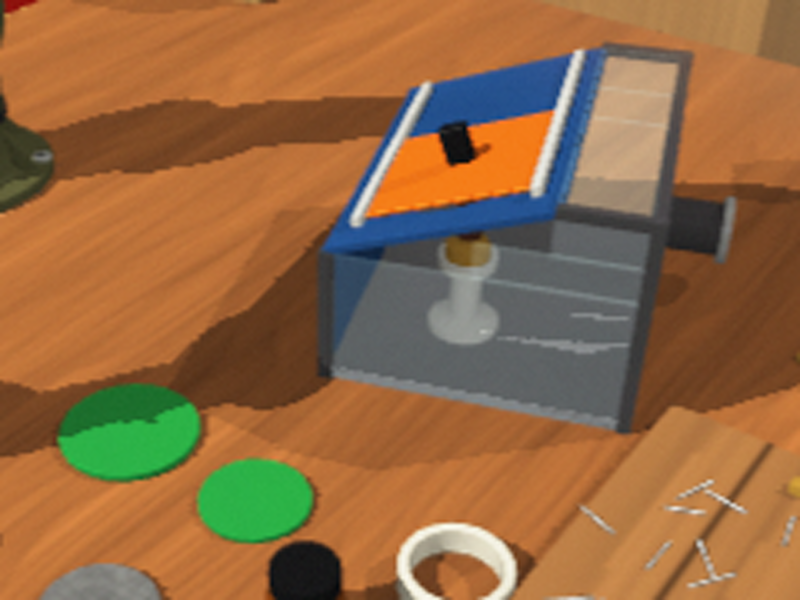

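```bash
cat > fit.py <<'E'
from h import *
from scipy.optimize import least_squares
side=lambda X,Y:(180+X/3-.33,200+Y/3-.33); sc=lambda X,Y:(230+X*.3-.35,110+Y*.3-.35)
obs=[("side",(100,-100,0),side(153,57)),("side",(-100,-100,0),side(404,52)),("side",(-100,220,0),side(543,430)),("side",(100,220,0),side(252,466)),
("scene",(-100,-100,0),sc(327,248)),("scene",(100,-100,0),sc(556,214)),("scene",(-100,220,0),sc(412,88)),("scene",(100,220,0),sc(604,47))]
# handle top centre (z 5+34), s unknown
hand=[("side",side(330,139)),("scene",sc(453,128))]
edge=[("side",(68,71,5),side(248,262)),("side",(-68,71,5),side(438,249))]
C={n:cam(n) for n in("side","scene")}
a=np.radians(20)
def T(p):
    x,y,yaw=p[:3]; c,s=np.cos(yaw),np.sin(yaw)
    Rz=np.array([[c,-s,0],[s,c,0],[0,0,1]])
    return Rz@np.array([[np.cos(a),0,-np.sin(a)],[0,1,0],[np.sin(a),0,np.cos(a)]]),np.array([x,y,.166])
def W(p,q): R,t=T(p); return R@np.array(q)/1 + t
def res(p):
    r=[]
    for n,q,uv in obs: r.append(proj(n,W(p,np.array(q)/1e3),C[n])[0]-uv)
    for n,uv in hand: r.append(proj(n,W(p,[0,p[3],.039]),C[n])[0]-uv)
    for n,q,uv in edge: r.append(proj(n,W(p,np.array(q)/1e3+[0,p[3],0]),C[n])[0]-uv)
    return np.array(r).ravel()
if __name__=="__main__":
    s=least_squares(res,[.62,.03,0,.02],loss='soft_l1'); print(s.x,np.degrees(s.x[2])); print(res(s.x).reshape(-1,2).round(1))
    np.save('port.npy',s.x)
E
python3 fit.py
```

```text
[0.60276465 0.08838507 0.35849515 0.01029104] 20.54025881726142
[[-1.4 -0.7]
 [-0.2 -0.1]
 [ 0.5 -0.1]
 [-1.3  1. ]
 [-1.7  0.4]
 [ 1.3 -0.6]
 [-0.1  0.2]
 [ 1.  -0. ]
 [ 1.2 -0.1]
 [-0.7 -0.5]
 [ 0.5 -0.1]
 [ 0.1 -0.3]]
```

Possible targets: greens at (307,260) with Ø90 mm and (269,239) with Ø~122 mm, blue at (210,275). The smaller green, (307,260), is the one. I'll check it in a close crop and compute the first move.

```bash
cat > go.py <<'E'
from fit import *
from scipy.spatial.transform import Rotation as Ro
P=np.load('port.npy')
def tool_port():
    R,_=T(P); return np.stack([R[:,0],-R[:,1],-R[:,2]],1)
def tool_down(yaw):
    c,s=np.cos(yaw),np.sin(yaw); return np.array([[c,s,0],[s,-c,0],[0,0,-1.]])
def pp(q): return W(P,q)            # port -> world
def tcp(grasp,R): return np.array(grasp)+.005*R[:,2]   # TCP for grasp point
def delta(p,R,base=None):
    st=ctrl.get_state() if base is None else base
    R0=Ro.from_rotvec(st["tool_rot"]).as_matrix()
    return Ro.from_matrix(R0.T@R).as_rotvec().round(4),(R0.T@(np.array(p)-st["position"])).round(4)
def where():
    st=ctrl.get_state(); R0=Ro.from_rotvec(st["tool_rot"]).as_matrix(); R,t=T(P)
    g=st["position"]-.005*R0[:,2]
    print('t',round(st["time"],2),'tcp',st["position"].round(4),'grasp in port',(R.T@(g-t)).round(4),'F',st["ft_force"].round(1),'w',round(st["grip_width"],3), 'toolrot err port',Ro.from_matrix(R0.T@tool_port()).as_rotvec().round(3))
E
python3 - <<'E'
from go import *
a=cv2.imread('pics/scene0.png')[215:315,180:340]; cv2.imwrite('pics/c_pads.png',cv2.resize(a,(800,500),interpolation=2))
where(); print(P)
R=tool_port()
print('W1',delta([.45,-.42,.38],R)); print('W2',delta(tcp(pp([0,P[3],.13]),R),R), tcp(pp([0,P[3],.13]),R))
print('G',tcp(pp([0,P[3],.029]),R))
E
```

```text
t 1.25 tcp [ 0.1726 -0.6267  0.2366] grasp in port [-0.5884 -0.5187  0.2946] F [ 0.1  0.8 -0.3] w 1.0 toolrot err port [ 0.016  0.349 -0.089]
[0.60276465 0.08838507 0.35849515 0.01029104]
W1 (array([ 0.0157,  0.3488, -0.0887]), array([ 0.3223, -0.1256, -0.1434]))
W2 (array([ 0.0157,  0.3488, -0.0887]), array([ 0.5611, -0.5815, -0.0469])) [0.55911931 0.08302148 0.28346158]
G [0.59146724 0.09514179 0.18855262]
```

View pics/c_pads.png

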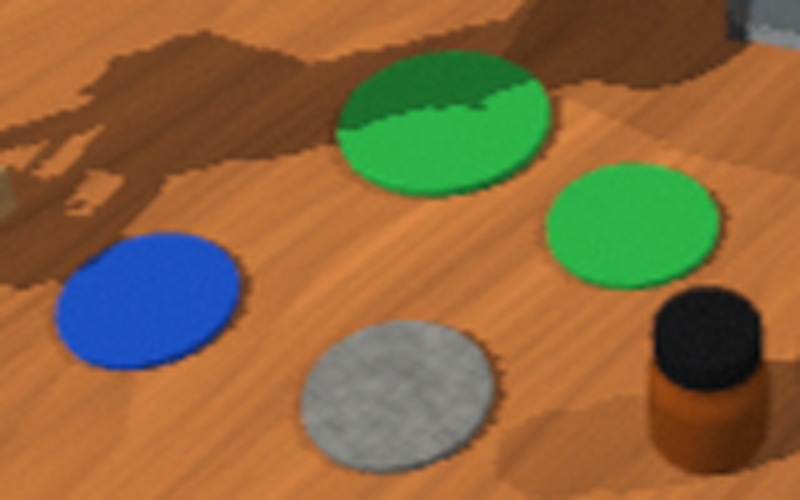

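Crop: the smaller, plain green disc at crop (632,225) is the target. The bigger one, half in shadow at (443,123), is the decoy.

>>> step_arm --plan '[[[0,0.01,0],[0.01,-0.004,-0.005],60],[[0,0.04,-0.01],[0.04,-0.015,-0.018],60],[[0.005,0.09,-0.02],[0.08,-0.03,-0.036],60],[[0.007,0.14,-0.035],[0.13,-0.05,-0.058],60],[[0.01,0.2,-0.05],[0.18,-0.07,-0.08],60],[[0.012,0.25,-0.06],[0.23,-0.09,-0.103],60],[[0.014,0.3,-0.075],[0.28,-0.109,-0.125],60],[[0.015,0.335,-0.085],[0.31,-0.121,-0.138],60],[[0.016,0.349,-0.089],[0.32,-0.125,-0.142],60],[[0.016,0.349,-0.089],[0.322,-0.126,-0.143],60]]'

```text
time: 2.5
position: [0.4487, -0.4202, 0.379]
tool_rot: [-2.986, -0.54, -0.525]
ft_force: [0.1, -0.6, -0.3]
grip_width: 0.762
```

Run:
```python
from go import *
where(); R=tool_port()
print('W2',delta(tcp(pp([0,P[3],.13]),R),R),ctrl.get_state()["joint_positions"].round(2))
```

```text
t 2.5 tcp [ 0.4487 -0.4202  0.379 ] grasp in port [-0.2304 -0.4222  0.3155] F [ 0.1 -0.6 -0.3] w 0.762 toolrot err port [-0.     0.001 -0.001]
W2 (array([-0.0003,  0.0011, -0.001 ]), array([ 0.2302, -0.4327,  0.1854])) [ 1.13  0.14 -0.26  1.44 -0.29  1.46 -0.32]
```

>>> step_arm --plan '[[[0,0,0],[0.012,-0.022,0],60],[[0,0,0],[0.035,-0.065,0.005],60],[[0,0,0],[0.06,-0.115,0.015],60],[[0,0,0],[0.088,-0.165,0.03],60],[[0,0,0],[0.115,-0.217,0.05],60],[[0,0,0],[0.142,-0.268,0.07],60],[[0,0,0],[0.17,-0.318,0.095],60],[[0,0,0],[0.197,-0.37,0.115],60],[[0,0,0],[0.218,-0.41,0.13],60],[[0,0,0],[0.23,-0.432,0.14],60]]'

```text
time: 3.75
position: [0.5448, 0.0786, 0.326]
tool_rot: [-2.986, -0.542, -0.525]
ft_force: [0.3, -0.3, 0.3]
grip_width: 0.763
```

Run:
```python
from go import *
where(); save("side","side2.png"); save("wrist","wrist2.png"); save("scene","scene2.png")
R=tool_port()
print('G',delta(tcp(pp([0,P[3],.029]),R),R))
```

```text
t 3.75 tcp [0.5448 0.0786 0.326 ] grasp in port [0.0005 0.0112 0.1751] F [ 0.3 -0.3  0.3] w 0.763 toolrot err port [-0.     0.001  0.001]
G (array([-0.0006,  0.0014,  0.0004]), array([ 0.0003, -0.0006,  0.1464]))
```

View pics/side2.png

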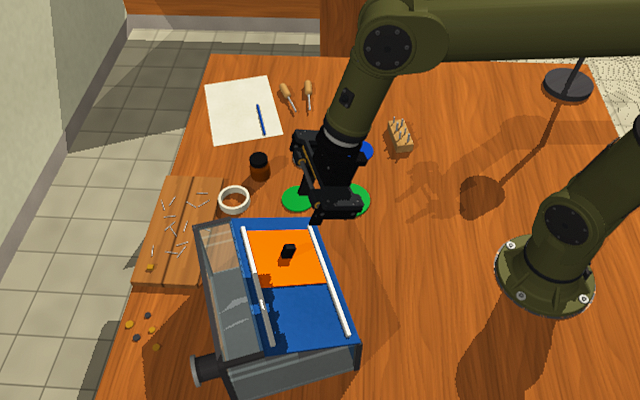

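View pics/wrist2.png

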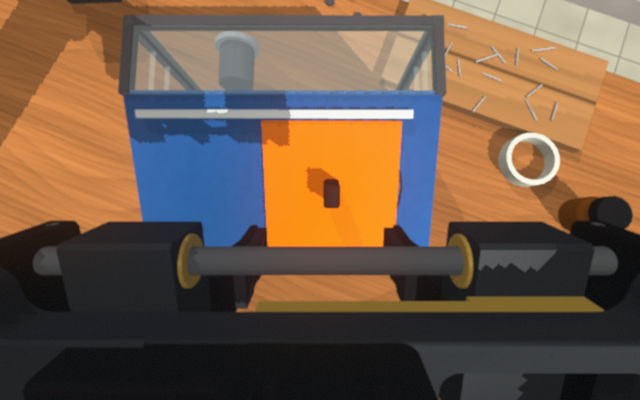

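View pics/scene2.png

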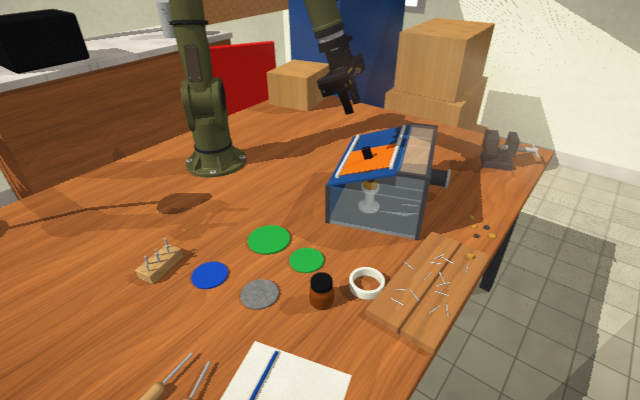

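Wrist view: shutter edges at columns 262 and 402, handle block at (331,193), wall top corners at (124,95) and (441,95). I'll compare these with the fit.

Run:
```python
from go import *
a=cv2.imread('pics/wrist2.png')[80:250,110:450]; cv2.imwrite('pics/c_w2.png',cv2.resize(a,(800,400),interpolation=2))
c=cam("wrist"); s=P[3]
for q in [(100,220,0),(100,-100,0),(73,s*1e3+71,5),(73,s*1e3-71,5),(60,s*1e3+71,5),(60,s*1e3-71,5),(0,s*1e3+71,5),(0,s*1e3-71,5),(12,s*1e3+8,39),(12,s*1e3-8,39),(-12,s*1e3+8,39),(-12,s*1e3-8,39),(81,0,8),(73,0,8),(60,220,0),(60,-100,0)]:
    print(q,proj("wrist",pp(np.array(q)/1e3),c)[0].round(1), ((proj("wrist",pp(np.array(q)/1e3),c)[0]-[110,80])*2.353).round(0))
```

```text
(100, 220, 0) [114.2  90.2] [10. 24.]
(100, -100, 0) [435.5  89.6] [766.  23.]
(73, np.float64(81.29103915437894), 5) [253.8 117.9] [338.  89.]
(73, np.float64(-60.708960845621064), 5) [395.6 117.7] [672.  89.]
(60, np.float64(81.29103915437894), 5) [254.6 131.3] [340. 121.]
(60, np.float64(-60.708960845621064), 5) [394.9 131. ] [670. 120.]
(0, np.float64(81.29103915437894), 5) [257.9 189.2] [348. 257.]
(0, np.float64(-60.708960845621064), 5) [391.8 189. ] [663. 257.]
(12, np.float64(18.291039154378936), 39) [316.3 184.3] [485. 245.]
(12, np.float64(2.2910391543789377), 39) [333.2 184.3] [525. 245.]
(-12, np.float64(18.291039154378936), 39) [316.5 208.8] [486. 303.]
(-12, np.float64(2.2910391543789377), 39) [333.1 208.8] [525. 303.]
(81, 0, 8) [335.1 109.3] [530.  69.]
(73, 0, 8) [335.1 117.8] [530.  89.]
(60, 220, 0) [121.  131.3] [ 26. 121.]
(60, -100, 0) [432.  130.9] [758. 120.]
```

View pics/c_w2.png

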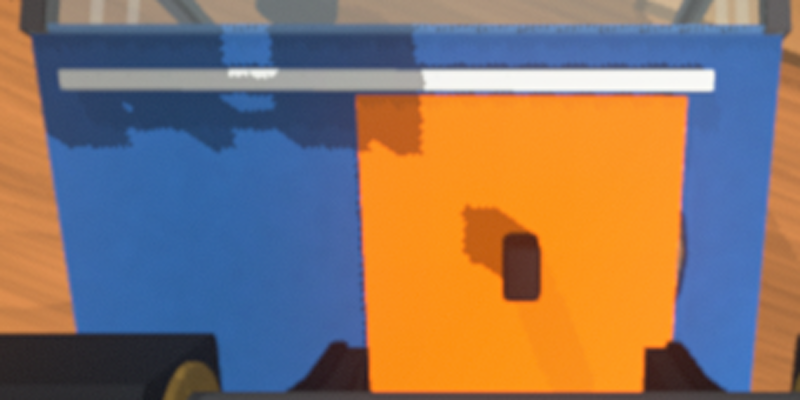

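```bash
cat > fit2.py <<'E'
from go import *
def run(wobs,C,out=True,extra=None):
    # wobs: (q_mm, uses_s, uv)
    def r2(p):
        r=list(res(p).reshape(-1,2))
        for q,us,uv in wobs:
            r.append((proj("wrist",W(p,np.array(q)/1e3+[0,p[3]*us,0]),C)[0]-uv)*2)
        return np.array(r).ravel()
    s=least_squares(r2,P,loss='soft_l1'); 
    if out: print(s.x,np.degrees(s.x[2])); print(r2(s.x).reshape(-1,2).round(1).tolist())
    return s.x
if __name__=="__main__":
    k=lambda X,Y:np.array([110+X/2.353-.3,80+Y/2.353-.3])
    w=[((100,220,0),0,k(34,36)),((100,-100,0),0,k(783,36)),((70,71,5),1,k(358,97)),((70,-71,5),1,k(686,96)),
       ((12,8,39),1,k(504,235)),((12,-8,39),1,k(540,235)),((-12,8,39),1,k(504,300)),((-12,-8,39),1,k(540,300)),((-0,220,0),0,k(66,257)),((0,-100,0),0,k(762,257))]
    x=run(w,cam("wrist")); np.save('port2.npy',x)
E
python3 fit2.py
```

```text
[0.60557725 0.08181705 0.36041211 0.01116121] 20.65009266799999
[[-2.3, -3.1], [-1.3, -2.4], [-0.7, -3.5], [-2.1, -2.6], [-2.3, 1.8], [1.1, 0.8], [-0.6, 1.1], [0.8, 0.8], [0.3, -2.4], [-1.0, 0.5], [-0.3, -2.7], [-0.9, -2.9], [-5.9, -9.5], [0.0, -11.8], [-3.4, -0.1], [0.6, -0.2], [-2.0, 8.8], [1.4, 8.7], [-1.7, 2.6], [1.0, 2.5], [-1.7, -0.9], [0.7, -2.8]]
```

```bash
sed -i 's/((100,220,0),0,k(34,36)),((100,-100,0),0,k(783,36))/((100,220,0),0,k(32,27)),((100,-100,0),0,k(784,27))/; s/((12,8,39),1,k(504,235)),((12,-8,39),1,k(540,235))/((12,8,5),1,k(508,235)),((12,-8,5),1,k(538,235))/' fit2.py; python3 fit2.py
python3 - <<'E'
from go import *
x=np.load('port2.npy'); 
# fit wrist only
import fit2
E
```

```text
[0.60462269 0.08143533 0.35707427 0.01096974] 20.45884839101673
[[-1.7, -3.3], [-0.7, -2.5], [-0.5, -3.4], [-2.0, -2.9], [-2.7, 1.7], [0.5, 0.7], [-0.7, 1.0], [0.6, 0.9], [0.7, -2.6], [-1.4, 0.5], [0.1, -3.0], [-0.6, -3.0], [-3.6, -1.2], [-0.1, -1.5], [-2.6, 1.3], [1.6, 2.1], [-4.5, -2.0], [0.5, -2.0], [-1.4, 4.6], [1.3, 4.6], [-1.7, -0.3], [0.8, -0.3]]
```

```bash
cp port2.npy port.npy
python3 - <<'E'
from go import *
where(); R=tool_port()
print('A',delta(tcp(pp([0,P[3],.08]),R),R));print('G',delta(tcp(pp([0,P[3],.029]),R),R))
E
```

```text
t 3.9 tcp [0.5447 0.0769 0.3261] grasp in port [0.0006 0.0167 0.1752] F [-0.4 -1.   0.8] w 0.766 toolrot err port [-0.001  0.001  0.002]
A (array([-0.001 ,  0.0014,  0.0018]), array([-0.0004,  0.0058,  0.0951]))
G (array([-0.001 ,  0.0014,  0.0018]), array([-0.0004,  0.0059,  0.1461]))
```

>>> step_arm --plan '[[[0,0,0],[0,0.001,0.01],120],[[0,0,0],[0,0.003,0.03],120],[[0,0,0],[0,0.004,0.05],120],[[0,0,0],[0,0.006,0.07],120],[[0,0,0],[0,0.006,0.09],120],[[0,0,0],[0,0.006,0.11],120],[[0,0,0],[0,0.006,0.125],120],[[0,0,0],[0,0.006,0.135],120],[[0,0,0],[0,0.006,0.142],120],[[0,0,0],[0,0.006,0.143],120]]'

```text
time: 5.15
position: [0.593, 0.0887, 0.192]
tool_rot: [-2.985, -0.54, -0.526]
ft_force: [-0.7, -0.3, 0.6]
grip_width: 0.528
```

Run:
```python
from go import *
where(); save("side","side3.png"); save("wrist","wrist3.png")
a=cv2.imread('pics/side3.png')[180:380,200:400]; cv2.imwrite('pics/c_s3.png',cv2.resize(a,(600,600),interpolation=2))
```

```text
t 5.15 tcp [0.593  0.0887 0.192 ] grasp in port [0.001  0.0109 0.0323] F [-0.7 -0.3  0.6] w 0.528 toolrot err port [-0.001  0.     0.001]
```

View pics/c_s3.png

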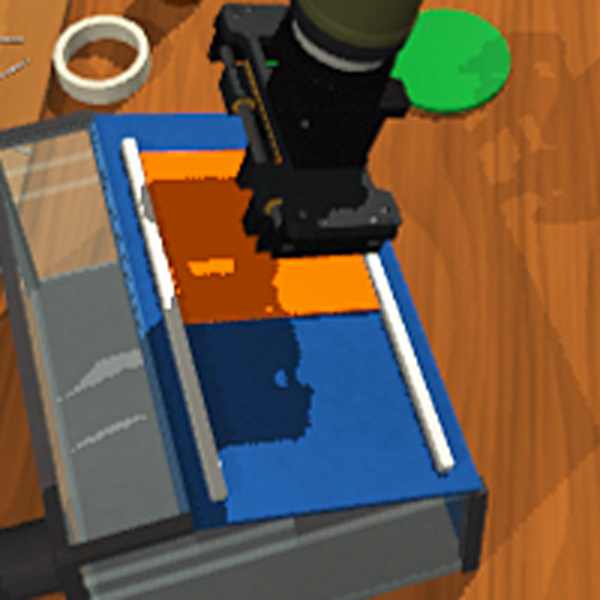

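View pics/wrist3.png

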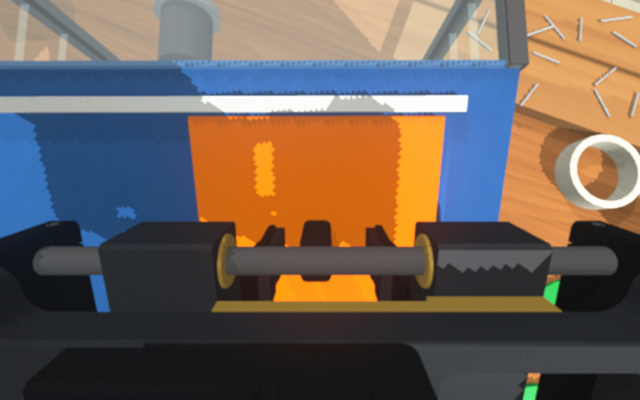

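The handle at (316,250) is between the fingers (272 and 378), slightly off-centre to the left. I'll close and slide.

>>> step_arm --plan '[[[0,0,0],[0,-0.002,0],160],[[0,0,0],[0,-0.003,0],200],[[0,0,0],[0,-0.003,0],255],[[0,0,0],[0,-0.003,0],255],[[0,0,0],[0,-0.003,0],255],[[0,0,0],[0,-0.008,0],255],[[0,0,0],[0,-0.018,0],255],[[0,0,0],[0,-0.033,0],255],[[0,0,0],[0,-0.048,0],255],[[0,0,0],[0,-0.06,0],255]]' --squeeze 20

```text
time: 6.5
position: [0.5713, 0.1468, 0.1926]
tool_rot: [-2.985, -0.543, -0.527]
ft_force: [-0.7, -1.9, 2.2]
grip_width: 0.184
```

```bash
python3 -c "
from go import *
where()"
```

```text
t 6.5 tcp [0.5713 0.1468 0.1926] grasp in port [0.0012 0.0729 0.0328] F [-0.7 -1.9  2.2] w 0.184 toolrot err port [-0.001 -0.     0.003]
```

>>> step_arm --plan '[[[0,0,0],[0,-0.008,0],255],[[0,0,0],[0,-0.018,0],255],[[0,0,0],[0,-0.03,0],255],[[0,0,0],[0,-0.042,0],255],[[0,0,0],[0,-0.052,0],255],[[0,0,0],[0,-0.06,0],255],[[0,0,0],[0,-0.065,0],255],[[0,0,0],[0,-0.068,0],255],[[0,0,0],[0,-0.07,0],255],[[0,0,0],[0,-0.072,0],255]]'

```text
time: 7.75
position: [0.5462, 0.2134, 0.1925]
tool_rot: [-2.985, -0.542, -0.526]
ft_force: [-3.4, -2.7, 4.7]
grip_width: 0.177
```

```bash
python3 -c "
from go import *
where(); save('scene','scene4.png')
im=save('wrist','wrist4.png')"
```

```text
t 7.75 tcp [0.5462 0.2134 0.1925] grasp in port [0.001  0.1441 0.0329] F [-3.4 -2.7  4.7] w 0.177 toolrot err port [-0.001  0.     0.002]
```

View pics/wrist4.png

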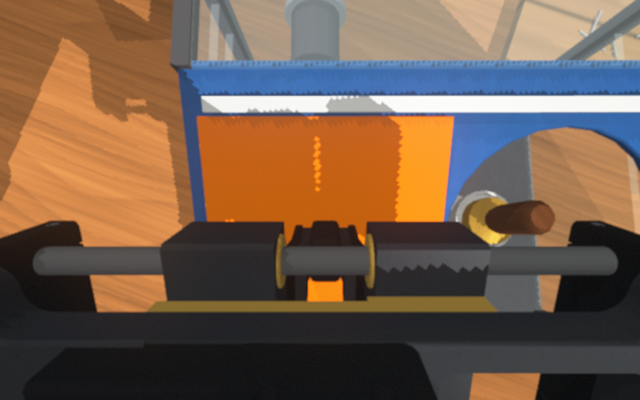

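Wrist view: the hole is showing at (575,180), with the seal handle at (522,217) and the dish at (480,220). I'll push on to the end stop.

>>> step_arm --plan '[[[0,0,0],[0,-0.001,0],255],[[0,0,0],[0,-0.002,0],255],[[0,0,0],[0,-0.003,0],255],[[0,0,0],[0,-0.004,0],255],[[0,0,0],[0,-0.005,0],255],[[0,0,0],[0,-0.006,0],255],[[0,0,0],[0,-0.006,0],255],[[0,0,0],[0,-0.006,0],255],[[0,0,0],[0,-0.006,0],255],[[0,0,0],[0,-0.006,0],255]]'

```text
time: 9.1
position: [0.5446, 0.2179, 0.1925]
tool_rot: [-2.987, -0.541, -0.526]
ft_force: [-1.8, -4.0, 5.5]
grip_width: 0.185
```

```bash
python3 -c "
from go import *
where(); R,_=T(P); print((R.T@ctrl.get_state()['ft_force']).round(1))"
```

```text
t 9.1 tcp [0.5446 0.2179 0.1925] grasp in port [0.001  0.1488 0.0329] F [-1.8 -4.   5.5] w 0.185 toolrot err port [0.    0.    0.001]
[-1.  -3.1  6.3]
```

>>> step_arm --plan '[[[0,0,0],[0,-0.001,0],255],[[0,0,0],[0,-0.002,0],255],[[0,0,0],[0,-0.003,0],255],[[0,0,0],[0,-0.004,0],255],[[0,0,0],[0,-0.005,0],255],[[0,0,0],[0,-0.006,0],255],[[0,0,0],[0,-0.007,0],255],[[0,0,0],[0,-0.007,0],255],[[0,0,0],[0,-0.007,0],255],[[0,0,0],[0,-0.007,0],255]]'

```text
time: 10.35
position: [0.5445, 0.218, 0.1925]
tool_rot: [-2.995, -0.535, -0.529]
ft_force: [2.2, -15.8, 5.9]
grip_width: 0.183
```

```bash
python3 -c "
from go import *
where(); R,_=T(P); print((R.T@ctrl.get_state()['ft_force']).round(1))
save('wrist','wrist5.png');save('scene','scene5.png');save('side','side5.png')"
```

```text
t 10.35 tcp [0.5445 0.218  0.1925] grasp in port [0.001  0.149  0.0328] F [  2.2 -15.8   5.9] w 0.183 toolrot err port [ 0.008  0.001 -0.002]
[ -1.2 -15.6   6.7]
```

View pics/wrist5.png

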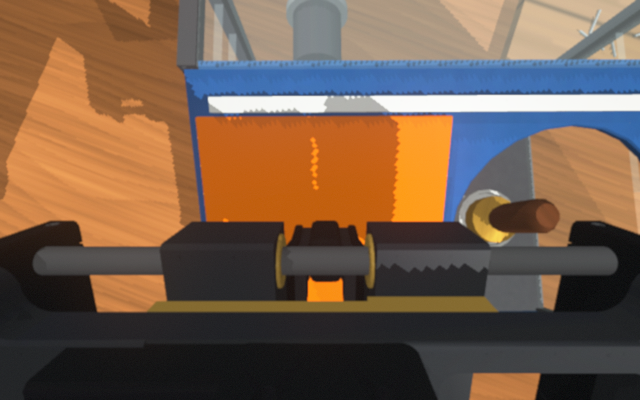

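The end stop is reached: no motion, −15.6 N along the port's y. With s = 0.144 there, my port frame is about 5 mm off in y, so I'll correct it. Now release and back off.

>>> step_arm --plan '[[[0,0,0],[0,0.004,0],200],[[0,0,0],[0,0.006,0],120],[[0,0,0],[0,0.006,0],120],[[0,0,0],[0,0.006,0],120],[[0,0,0],[0,0.006,-0.02],120],[[0,0,0],[0,0.006,-0.05],120],[[0,0,0],[0,0.01,-0.085],120],[[0,0,0],[0,0.04,-0.11],120],[[0,0,0],[0,0.08,-0.125],120],[[0,0,0],[0,0.12,-0.13],120]]'

```text
time: 11.75
position: [0.5431, 0.0967, 0.316]
tool_rot: [-2.985, -0.544, -0.53]
ft_force: [0.0, -0.1, 0.2]
grip_width: 0.528
```

```bash
python3 -c "
from go import *
R,_=T(P); P[:2]+= (R[:,1]*.005)[:2]; np.save('port.npy',P); print(P)
where(); save('wrist','wrist6.png');save('scene','scene6.png');save('side','side6.png')
for n in ('wrist','scene','side'):
  for l in ('shutter','seal'):
    for r in ctrl.cut_out(n,l): print(n,l,r['score'],r['rect'])"
```

```text
[0.60287501 0.08611995 0.35707427 0.01096974]
t 11.75 tcp [0.5431 0.0967 0.316 ] grasp in port [0.0021 0.0308 0.1638] F [ 0.  -0.1  0.2] w 0.528 toolrot err port [ 0.    -0.002  0.003]
wrist shutter 0.61 [135.5, 119.6, 147.4, 124.8]
wrist seal 0.77 [334.7, 172.2, 28.9, 29.5]
scene shutter 0.63 [351.8, 126.1, 49.4, 27.0]
scene shutter 0.41 [291.6, 249.7, 32.1, 26.0]
scene seal 0.5 [364.6, 163.5, 8.4, 26.7]
side seal 0.88 [270.8, 252.8, 18.0, 25.1]
```

View pics/wrist6.png

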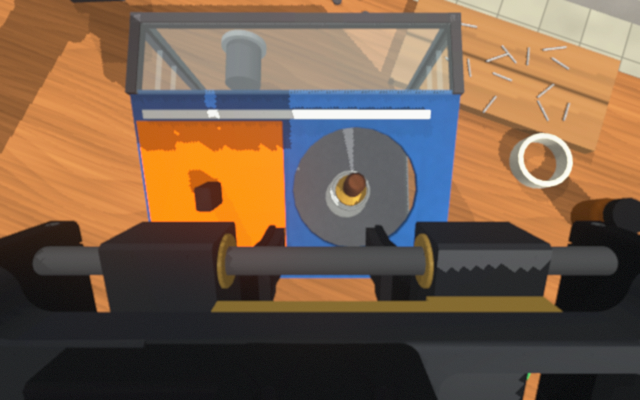

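View pics/scene6.png

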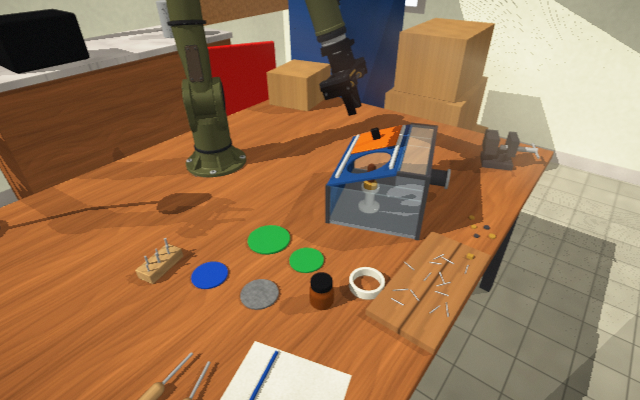

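View pics/side6.png

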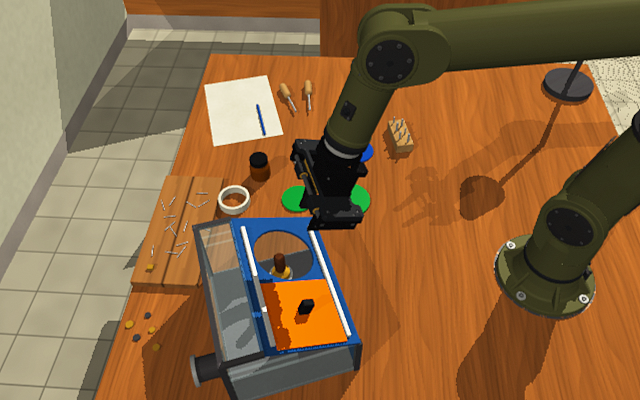

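The shutter is fully open in all views. The hole centre in wrist is about (354,187), with the seal's dark handle top at (356,182) and the dish at (349,193). I'll locate the seal relative to the hole.

Run:
```python
from go import *
th=np.linspace(0,2*np.pi,200); ring=np.array([pp([.065*np.cos(a),.065*np.sin(a),0]) for a in th])
for n,(x0,y0,w,h,k) in {"wrist":(280,110,150,140,4),"side":(230,210,110,110,5),"scene":(320,120,100,100,6)}.items():
    a=cv2.imread(f'pics/{n}6.png')[y0:y0+h,x0:x0+w]; a=cv2.resize(a,None,fx=k,fy=k,interpolation=2)
    uv=proj(n,ring); cv2.polylines(a,[((uv-[x0,y0])*k).round().astype(int)],True,(255,0,255),1)
    cv2.imwrite(f'pics/c6_{n}.png',a[:600,:800])
    print(n,uv.min(0).round(1),uv.max(0).round(1))
```

```text
wrist [294.4 127.9] [420.  250.6]
side [254.2 228.8] [313.9 278.3]
scene [345.6 150.7] [390.2 173.5]
```

View pics/c6_wrist.png

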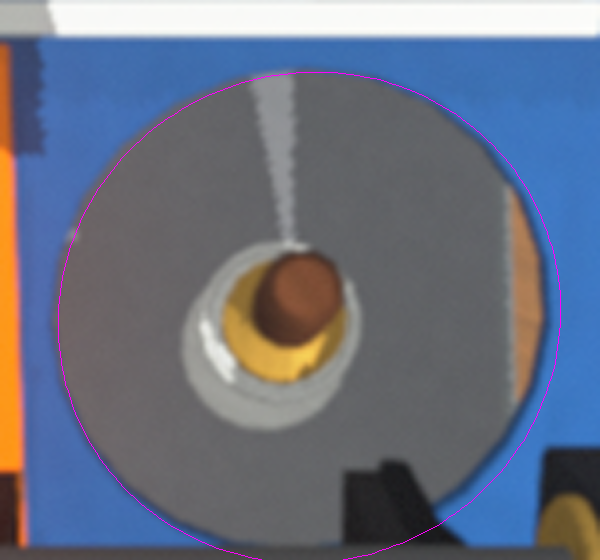

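View pics/c6_side.png

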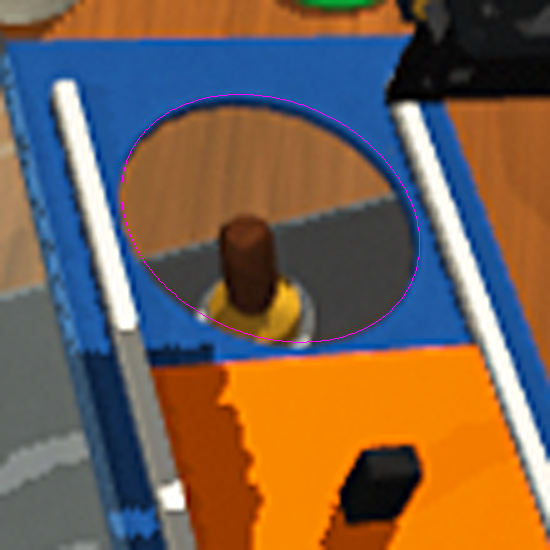

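View pics/c6_scene.png

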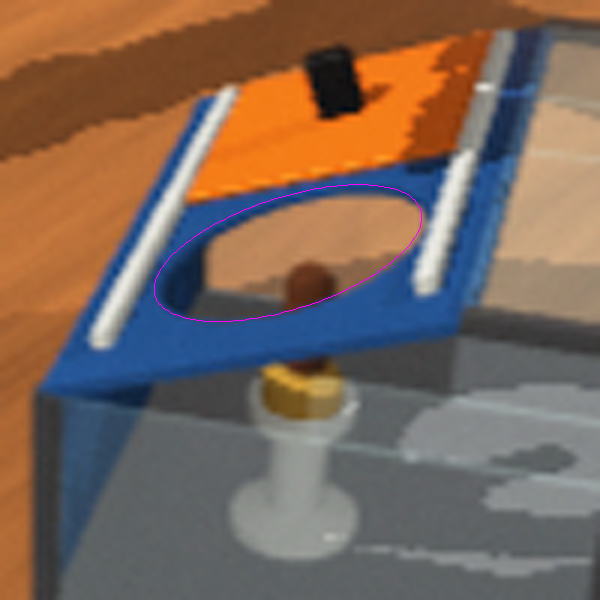

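Run:
```python
from go import *
C={n:cam(n) for n in("wrist","side","scene")}
R,t=T(P)
O={"wrist":(np.array([356.6+1.7,180.9+2.0]),1),"side":(np.array([278.7,254.9]),1),"scene":(np.array([320+310/6,120+270/6]),1)}
def f(x,ns): return np.concatenate([proj(n,[x[0],x[1],.156],C[n])[0]-O[n][0] for n in ns])
for ns in (["wrist"],["side"],["scene"],["wrist","side","scene"]):
    s=least_squares(f,[.6,.08],args=(ns,)); x=s.x; g=np.array([x[0],x[1],.084+.052]); print(ns,x.round(4),'grasp in port',(R.T@(g-t)).round(4),f(x,ns).round(1))
```

```text
['wrist'] [0.6145 0.0879] grasp in port [ 0.0006 -0.0024 -0.0321] [-0.  0.]
['side'] [0.6158 0.086 ] grasp in port [ 0.0011 -0.0046 -0.0323] [-0. -0.]
['scene'] [0.6133 0.0925] grasp in port [ 0.001   0.0023 -0.0323] [0. 0.]
['wrist', 'side', 'scene'] [0.6148 0.0878] grasp in port [ 0.0008 -0.0026 -0.0322] [ 0.2 -0.2  0.4  0.7 -0.4  0.8]
```

Run:
```python
from go import *
where(); R=tool_port()
print(delta(tcp(pp([.001,-.0025,.02]),R),R)); print(delta(tcp(pp([.001,-.0025,-.032]),R),R))
```

```text
t 12.2 tcp [0.5422 0.0983 0.3144] grasp in port [0.0014 0.0326 0.1625] F [-0.1 -0.1  0.2] w 0.527 toolrot err port [-0.001  0.     0.004]
(array([-0.0013,  0.0001,  0.0037]), array([-0.0005,  0.0353,  0.1424]))
(array([-0.0013,  0.0001,  0.0037]), array([-0.0005,  0.0354,  0.1944]))
```

>>> step_arm --plan '[[[0,0,0.001],[0,0.005,0.005],120],[[0,0,0.002],[0,0.015,0.02],120],[[0,0,0.003],[0,0.027,0.04],120],[[0,0,0.004],[0,0.034,0.06],120],[[0,0,0.004],[0,0.0353,0.08],120],[[0,0,0.004],[0,0.0353,0.1],120],[[0,0,0.004],[0,0.0353,0.12],120],[[0,0,0.004],[0,0.0353,0.135],120],[[0,0,0.004],[0,0.0353,0.142],120],[[0,0,0.004],[0,0.0353,0.142],120]]'

```text
time: 13.45
position: [0.6003, 0.0809, 0.1806]
tool_rot: [-2.985, -0.535, -0.525]
ft_force: [-0.4, 0.2, 0.6]
grip_width: 0.531
```

Run:
```python
from go import *
where(); 
for n,b in {"wrist":(220,120,200,180),"side":(220,160,160,160),"scene":(300,90,130,130)}.items():
    im=save(n,n+'7.png'); x,y,w,h=b; k=min(800/w,600/h)/1.0; cv2.imwrite(f'pics/c7_{n}.png',cv2.resize(im[y:y+h,x:x+w,::-1],None,fx=k*.99,fy=k*.99,interpolation=2))
R=tool_port(); print(delta(tcp(pp([.001,-.0025,-.032]),R),R))
```

```text
t 13.45 tcp [0.6003 0.0809 0.1806] grasp in port [ 0.001  -0.004   0.0201] F [-0.4  0.2  0.6] w 0.531 toolrot err port [-0.002  0.001 -0.003]
(array([-0.0001, -0.0012, -0.0023]), array([-0.001 , -0.0017,  0.0532]))
```

View pics/c7_wrist.png

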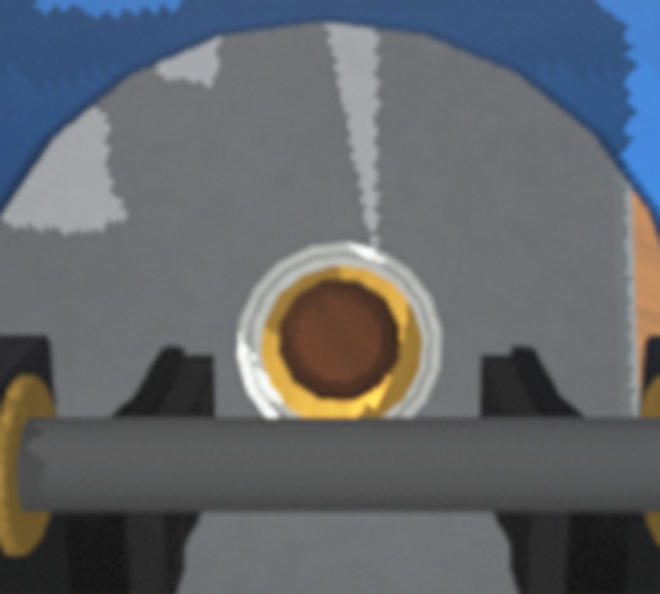

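View pics/c7_side.png

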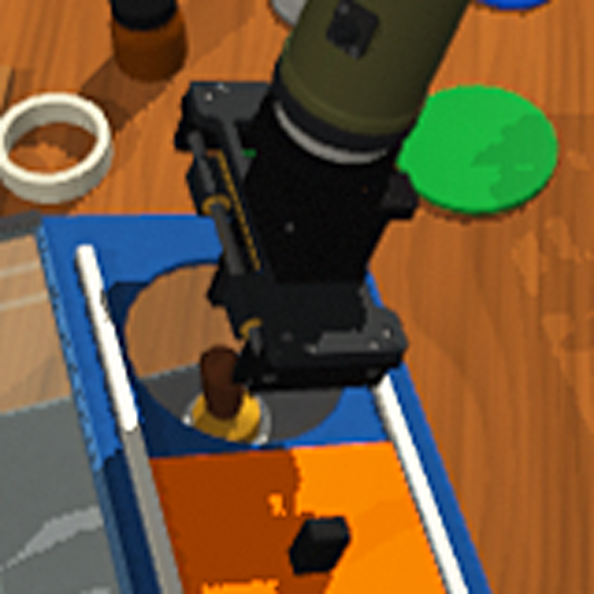

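View pics/c7_scene.png

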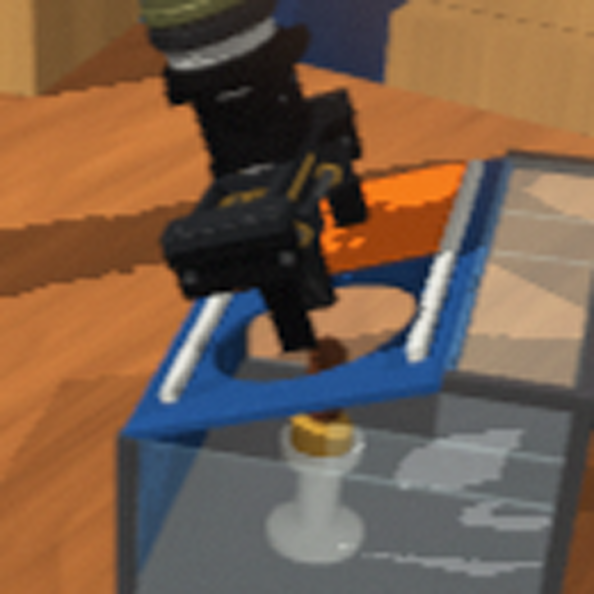

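The handle (crop 338) is about 2.5 mm left of the jaw midline (crop 347). I'll correct 3 mm and descend.

>>> step_arm --plan '[[[0,0,-0.002],[-0.001,-0.003,0],120],[[0,0,-0.002],[-0.001,-0.003,0.004],120],[[0,0,-0.002],[-0.001,-0.003,0.012],120],[[0,0,-0.002],[-0.001,-0.003,0.022],120],[[0,0,-0.002],[-0.001,-0.003,0.032],120],[[0,0,-0.002],[-0.001,-0.003,0.041],120],[[0,0,-0.002],[-0.001,-0.003,0.048],120],[[0,0,-0.002],[-0.001,-0.003,0.052],120],[[0,0,-0.002],[-0.001,-0.003,0.053],120],[[0,0,-0.002],[-0.001,-0.003,0.053],120]]'

```text
time: 14.85
position: [0.6157, 0.0898, 0.1312]
tool_rot: [-2.986, -0.538, -0.527]
ft_force: [0.8, 0.5, -0.1]
grip_width: 0.532
```

Run:
```python
from go import *
where(); 
for n,b in {"wrist":(220,120,200,180),"side":(220,160,160,160)}.items():
    im=save(n,n+'8.png'); x,y,w,h=b; k=min(800/w,600/h)/1.0; cv2.imwrite(f'pics/c8_{n}.png',cv2.resize(im[y:y+h,x:x+w,::-1],None,fx=k*.99,fy=k*.99,interpolation=2))
```

```text
t 14.85 tcp [0.6157 0.0898 0.1312] grasp in port [ 0.0006 -0.0011 -0.0322] F [ 0.8  0.5 -0.1] w 0.532 toolrot err port [-0.001 -0.    -0.   ]
```

View pics/c8_wrist.png

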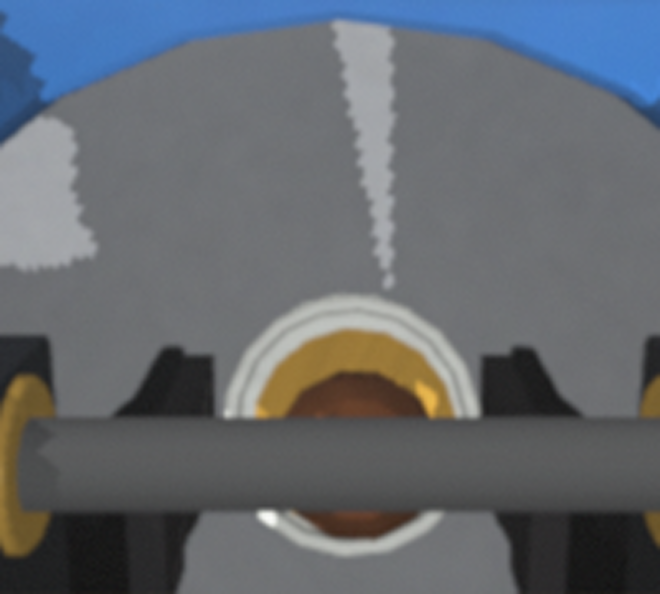

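View pics/c8_side.png

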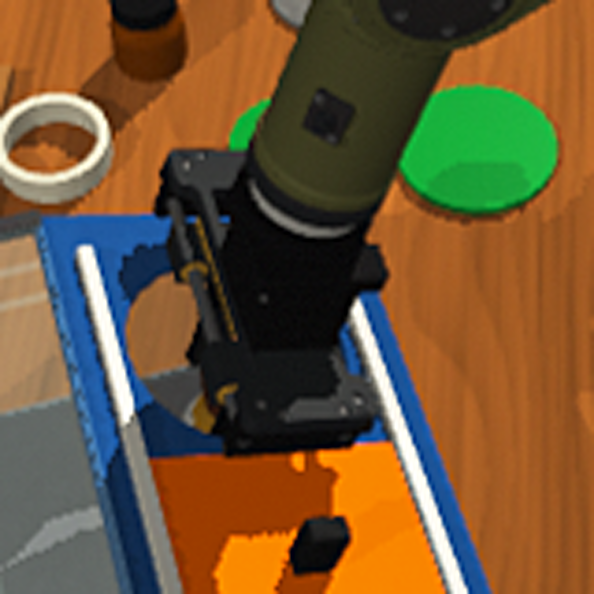

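>>> step_arm --plan '[[[0,0,0],[0,0.0015,0],140],[[0,0,0],[0,0.0015,0],160],[[0,0,0],[0,0.0015,0],255],[[0,0,0],[0,0.0015,0],255],[[0,0,0],[0,0.0015,0],255],[[0,0,0],[0,0.0015,0],255],[[0,0,0],[0.0003,0.0015,-0.001],255],[[0,0,0],[0.001,0.0015,-0.003],255],[[0,0,0],[0.002,0.0015,-0.0055],255],[[0,0,0],[0.003,0.0015,-0.008],255]]' --squeeze 30

```text
time: 16.2
position: [0.6161, 0.0884, 0.1397]
tool_rot: [-2.986, -0.538, -0.526]
ft_force: [-0.0, -0.0, -0.6]
grip_width: 0.266
```

Run:
```python
from go import *
where(); 
for n,b in {"wrist":(220,120,200,180),"scene":(300,90,130,130)}.items():
    im=save(n,n+'9.png'); x,y,w,h=b; k=min(800/w,600/h)/1.0; cv2.imwrite(f'pics/c9_{n}.png',cv2.resize(im[y:y+h,x:x+w,::-1],None,fx=k*.99,fy=k*.99,interpolation=2))
```

```text
t 16.2 tcp [0.6161 0.0884 0.1397] grasp in port [ 0.0034 -0.0025 -0.0242] F [-0.  -0.  -0.6] w 0.266 toolrot err port [-0.001 -0.    -0.   ]
```

View pics/c9_scene.png

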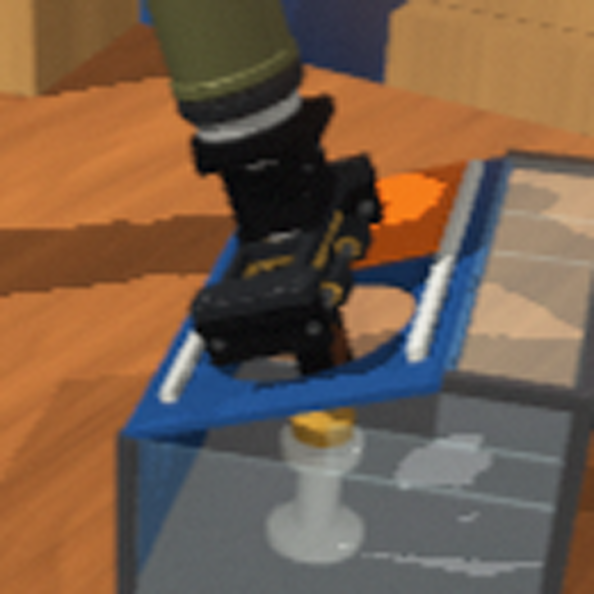

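The seal has lifted clear (width 23 mm, z up 8 mm). Withdraw along the port axis.

>>> step_arm --plan '[[[0,0,0],[0.001,0,-0.004],255],[[0,0,0],[0.003,0,-0.012],255],[[0,0,0],[0.005,0,-0.024],255],[[0,0,0],[0.005,0,-0.04],255],[[0,0,0],[0.005,0,-0.057],255],[[0,0,0],[0.005,0,-0.075],255],[[0,0,0],[0.005,0,-0.093],255],[[0,0,0],[0.005,0,-0.11],255],[[0,0,0],[0.005,0,-0.125],255],[[0,0,0],[0.005,0,-0.135],255]]'

```text
time: 17.55
position: [0.5772, 0.0737, 0.2693]
tool_rot: [-2.986, -0.538, -0.528]
ft_force: [0.3, -0.5, -0.9]
grip_width: 0.265
```

Run:
```python
from go import *
where(); 
for n in ("wrist","scene","side"): save(n,n+'10.png')
# pad from scene + side (avg)
R=tool_down(P[2]); 
for l in("green_pad",):
  for n in("scene","side"):
    for r in ctrl.cut_out(n,l):
        p=np.argwhere(r["pixels"]); q=np.array([onz(n,a[::-1],.006)[:2] for a in p]); print(n,r["score"],q.mean(0).round(4),np.ptp(q,axis=0).round(3))
# how far off scene/side are at tabletop unknown
```

```text
t 17.55 tcp [0.5772 0.0737 0.2693] grasp in port [ 0.0087 -0.0027  0.1118] F [ 0.3 -0.5 -0.9] w 0.265 toolrot err port [-0.    -0.001 -0.   ]
scene 0.98 [ 0.6073 -0.2018] [0.09  0.091]
scene 0.9 [ 0.4721 -0.202 ] [0.118 0.115]
scene 0.78 [ 0.4511 -0.39  ] [0.095 0.091]
side 0.94 [ 0.4666 -0.1955] [0.096 0.119]
side 0.67 [ 0.6406 -0.1892] [0.019 0.048]
side 0.58 [ 0.444  -0.3809] [0.075 0.09 ]Traceback (most recent call last):
  File "<stdin>", line 9, in <module>
  File "h.py", line 12, in onz
    o,d=ray(n,uv,c); return o+d*(z-o[2])/d[2]
        ~~~^^^^^^^^
  File "h.py", line 10, in ray
    K,R,t=c or cam(n); d=R.T@np.linalg.inv(K)@np.array([uv[0],uv[1],1.]); return -R.T@t,d/np.linalg.norm(d)
               ~~~^^^
  File "h.py", line 4, in cam
    c=ctrl.calibration(n); f=200/np.tan(np.radians(c["fov_y"])/2)
ValueError: time passes only in moves, steps and waits
```

View pics/scene10.png

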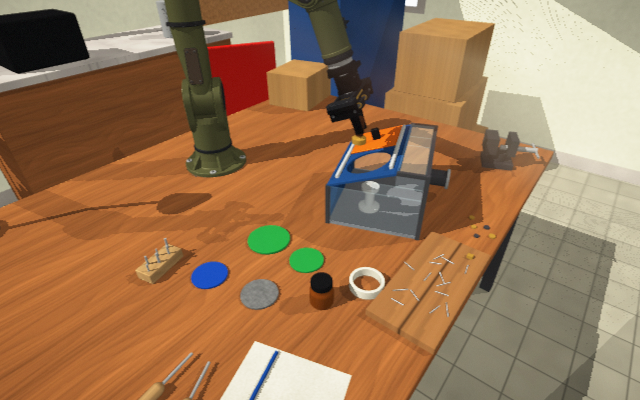

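View pics/wrist10.png

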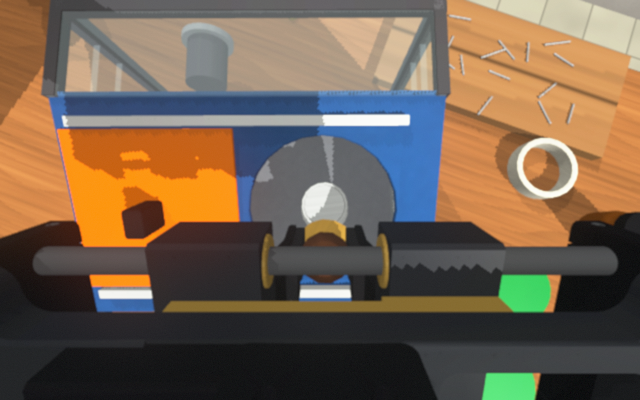

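The seal is out, upright between the fingers at (325,245), and the dish is empty. I'll carry it to the pad with the orientation kept, so the seal stays upright.

Run:
```python
from go import *
where(); R=tool_port()
for g in ([.59,-.08,.28],[.607,-.199,.28],[.607,-.199,.12]): print(g,delta(tcp(g,R),R))
```

```text
t 17.8 tcp [0.577  0.0738 0.2675] grasp in port [ 0.0079 -0.0025  0.1101] F [ 0.2  0.5 -1.2] w 0.264 toolrot err port [-0.001  0.001 -0.001]
[0.59, -0.08, 0.28] (array([-0.0013,  0.0007, -0.0006]), array([-0.0347,  0.1486, -0.0211]))
[0.607, -0.199, 0.28] (array([-0.0013,  0.0007, -0.0006]), array([-0.0588,  0.2661, -0.03  ]))
[0.607, -0.199, 0.12] (array([-0.0013,  0.0007, -0.0006]), array([-0.1134,  0.2663,  0.1203]))
```

>>> step_arm --plan '[[[0,0,0],[-0.002,0.008,-0.003],255],[[0,0,0],[-0.006,0.028,-0.008],255],[[0,0,0],[-0.013,0.06,-0.013],255],[[0,0,0],[-0.021,0.095,-0.018],255],[[0,0,0],[-0.03,0.13,-0.021],255],[[0,0,0],[-0.038,0.165,-0.023],255],[[0,0,0],[-0.045,0.2,-0.025],255],[[0,0,0],[-0.053,0.235,-0.02],255],[[0,0,0],[-0.06,0.258,-0.015],255],[[0,0,0],[-0.063,0.266,-0.01],255]]'

```text
time: 19.05
position: [0.6111, -0.1992, 0.2544]
tool_rot: [-2.986, -0.534, -0.525]
ft_force: [-0.1, 0.3, -0.3]
grip_width: 0.268
```

Run:
```python
from go import *
where(); R=tool_port()
for n in ("wrist","scene","side"): save(n,n+'11.png')
for g in ([.607,-.199,.12],[.607,-.199,.060]): print(g,delta(tcp(g,R),R))
```

```text
t 19.05 tcp [ 0.6111 -0.1992  0.2544] grasp in port [-0.0562 -0.2702  0.1196] F [-0.1  0.3 -0.3] w 0.268 toolrot err port [-0.001  0.001 -0.003]
[0.607, -0.199, 0.12] (array([-0.0028,  0.0003,  0.0001]), array([-0.051 ,  0.0016,  0.1302]))
[0.607, -0.199, 0.06] (array([-0.0028,  0.0003,  0.0001]), array([-0.0715,  0.0017,  0.1866]))
```

View pics/scene11.png

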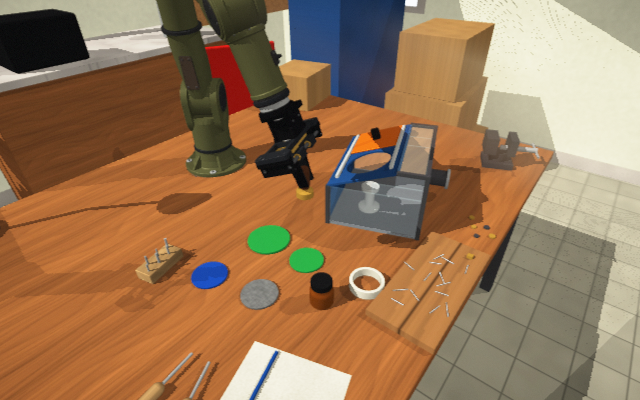

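View pics/wrist11.png

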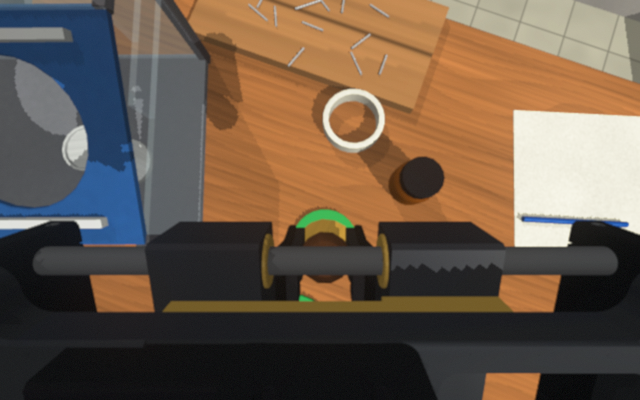

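View pics/side11.png

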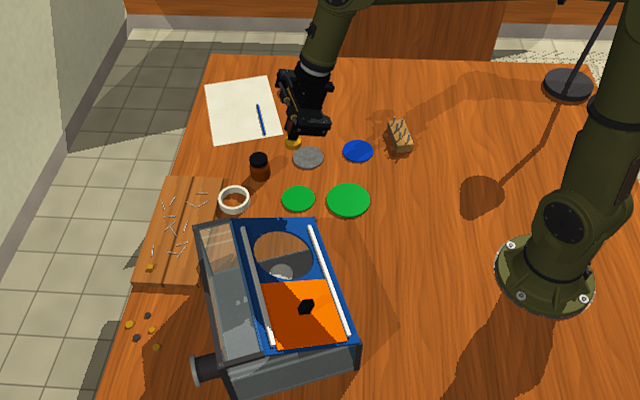

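The seal is over the small green pad (wrist: pad rim at (324,212), die at (325,230)). Descend to just above it.

>>> step_arm --plan '[[[0,0,0],[-0.003,0,0.007],255],[[0,0,0],[-0.01,0.001,0.025],255],[[0,0,0],[-0.019,0.001,0.05],255],[[0,0,0],[-0.03,0.0015,0.078],255],[[0,0,0],[-0.041,0.0017,0.105],255],[[0,0,0],[-0.05,0.0017,0.13],255],[[0,0,0],[-0.058,0.0017,0.15],255],[[0,0,0],[-0.063,0.0017,0.164],255],[[0,0,0],[-0.066,0.0017,0.1725],255],[[0,0,0],[-0.066,0.0017,0.1725],255]]'

```text
time: 20.45
position: [0.609, -0.1995, 0.0705]
tool_rot: [-2.985, -0.538, -0.525]
ft_force: [0.2, 0.4, -1.9]
grip_width: 0.268
```

Run:
```python
from go import *
where(); R=tool_port()
for n,b in {"wrist":(220,120,200,180),"scene":(240,190,120,100),"side":(240,120,160,120)}.items():
    im=save(n,n+'12.png'); x,y,w,h=b; k=min(800/w,600/h)*.99; cv2.imwrite(f'pics/c12_{n}.png',cv2.resize(im[y:y+h,x:x+w,::-1],None,fx=k,fy=k,interpolation=2))
print(delta(tcp([.607,-.199,.058],R),R))
```

```text
t 20.45 tcp [ 0.609  -0.1995  0.0705] grasp in port [-0.121  -0.2697 -0.0526] F [ 0.2  0.4 -1.9] w 0.268 toolrot err port [-0.002  0.    -0.   ]
(array([ 0.0004, -0.0013, -0.0001]), array([-0.0071, -0.002 ,  0.0173]))
```

View pics/c12_scene.png

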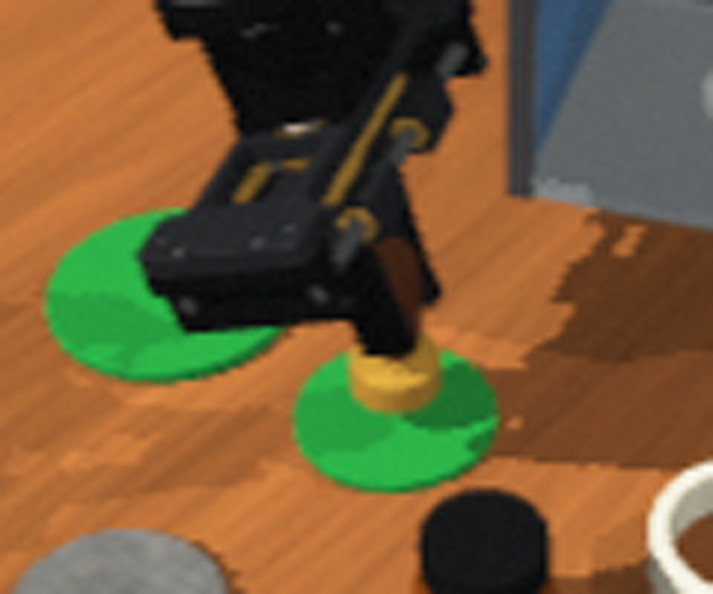

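View pics/c12_side.png

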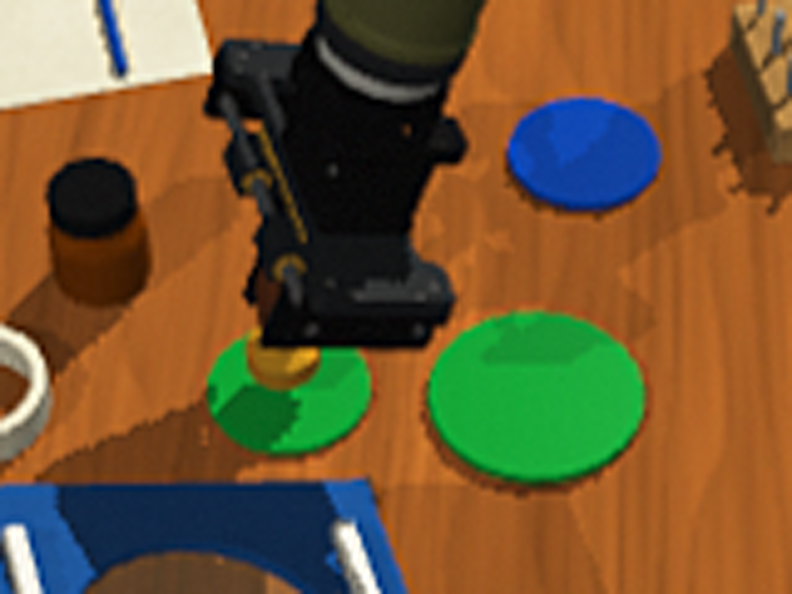

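View pics/c12_wrist.png

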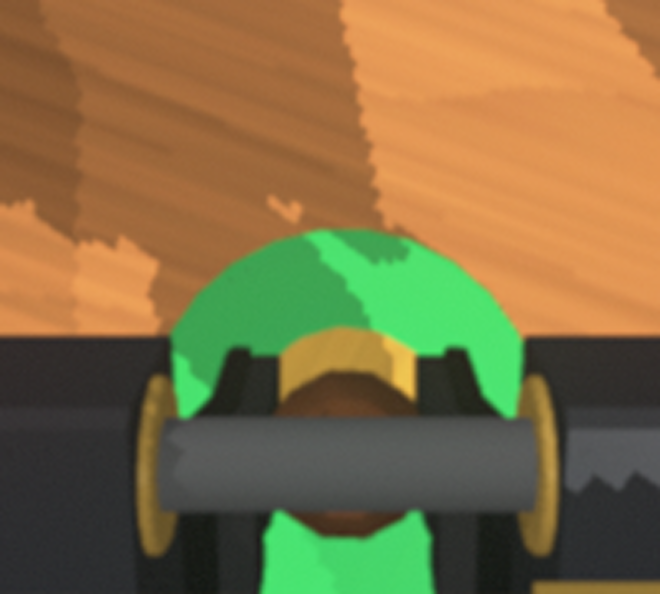

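>>> step_arm --plan '[[[0,0,0],[-0.0005,-0.0005,0.002],255],[[0,0,0],[-0.0015,-0.001,0.005],255],[[0,0,0],[-0.003,-0.0015,0.008],255],[[0,0,0],[-0.004,-0.002,0.011],255],[[0,0,0],[-0.005,-0.002,0.013],255],[[0,0,0],[-0.0057,-0.002,0.0145],255],[[0,0,0],[-0.006,-0.002,0.0155],255],[[0,0,0],[-0.0063,-0.002,0.016],255],[[0,0,0],[-0.0063,-0.002,0.016],255],[[0,0,0],[-0.0063,-0.002,0.016],255]]'

```text
time: 21.85
position: [0.6082, -0.1981, 0.054]
tool_rot: [-2.986, -0.538, -0.527]
ft_force: [0.6, -0.3, -1.2]
grip_width: 0.267
```

Run:
```python
from go import *
where()
for n,b in {"scene":(240,190,120,100)}.items():
    im=save(n,n+'13.png'); x,y,w,h=b; k=min(800/w,600/h)*.99; cv2.imwrite(f'pics/c13_{n}.png',cv2.resize(im[y:y+h,x:x+w,::-1],None,fx=k,fy=k,interpolation=2))
```

```text
t 21.85 tcp [ 0.6082 -0.1981  0.054 ] grasp in port [-0.127  -0.2682 -0.068 ] F [ 0.6 -0.3 -1.2] w 0.267 toolrot err port [-0.001 -0.    -0.001]
```

View pics/c13_scene.png

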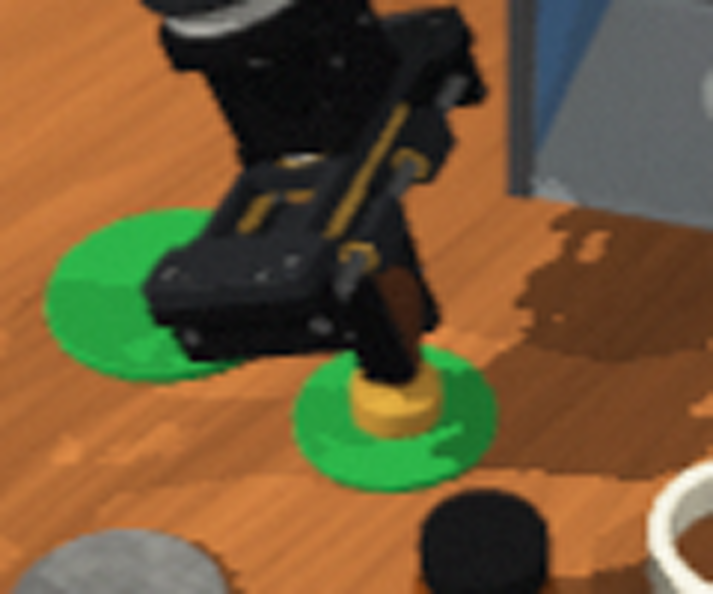

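>>> step_arm --plan '[[[0,0,0],[0,0,0],255],[[0,0,0],[-0.0002,0,0.0005],255],[[0,0,0],[-0.0003,0,0.0009],255],[[0,0,0],[-0.0004,0,0.0012],255],[[0,0,0],[-0.0005,0,0.0015],255],[[0,0,0],[-0.0006,0,0.0018],255],[[0,0,0],[-0.0006,0,0.0018],255],[[0,0,0],[-0.0006,0,0.0018],255],[[0,0,0],[-0.0006,0,0.0018],255],[[0,0,0],[-0.0006,0,0.0018],255]]'

```text
time: 23.15
position: [0.6085, -0.1981, 0.053]
tool_rot: [-2.986, -0.539, -0.527]
ft_force: [-5.3, 0.6, 7.0]
grip_width: 0.266
```

Run:
```python
from go import *
where()
```

```text
t 23.15 tcp [ 0.6085 -0.1981  0.053 ] grasp in port [-0.127  -0.2683 -0.069 ] F [-5.3  0.6  7. ] w 0.266 toolrot err port [-0.    -0.001 -0.   ]
```

Contact: +7 N, tcp z stopped. Ease off slightly, then open.

>>> step_arm --plan '[[[0,0,0],[0.0002,0,-0.0005],255],[[0,0,0],[0.0003,0,-0.0009],255],[[0,0,0],[0.0003,0,-0.0009],185],[[0,0,0],[0.0003,0,-0.0009],178],[[0,0,0],[0.0003,0,-0.0009],165],[[0,0,0],[0.0003,0,-0.0009],150],[[0,0,0],[0.0003,0,-0.0009],120],[[0,0,0],[0.0003,0,-0.0009],110],[[0,0,0],[0.0003,0,-0.0009],110],[[0,0,0],[0.0003,0,-0.0009],110]]'

```text
time: 24.4
position: [0.6082, -0.198, 0.0529]
tool_rot: [-2.986, -0.538, -0.526]
ft_force: [-0.6, -0.1, -1.2]
grip_width: 0.563
```

Run:
```python
from go import *
where()
for n,b in {"wrist":(220,120,200,180),"scene":(240,190,120,100)}.items():
    im=save(n,n+'14.png'); x,y,w,h=b; k=min(800/w,600/h)*.99; cv2.imwrite(f'pics/c14_{n}.png',cv2.resize(im[y:y+h,x:x+w,::-1],None,fx=k,fy=k,interpolation=2))
```

```text
t 24.4 tcp [ 0.6082 -0.198   0.0529] grasp in port [-0.1274 -0.2681 -0.069 ] F [-0.6 -0.1 -1.2] w 0.563 toolrot err port [-0.001 -0.    -0.   ]
```

View pics/c14_wrist.png

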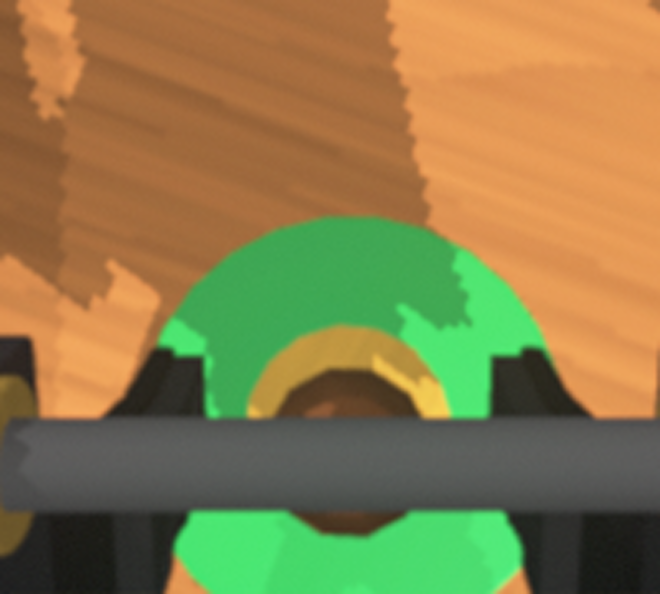

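View pics/c14_scene.png

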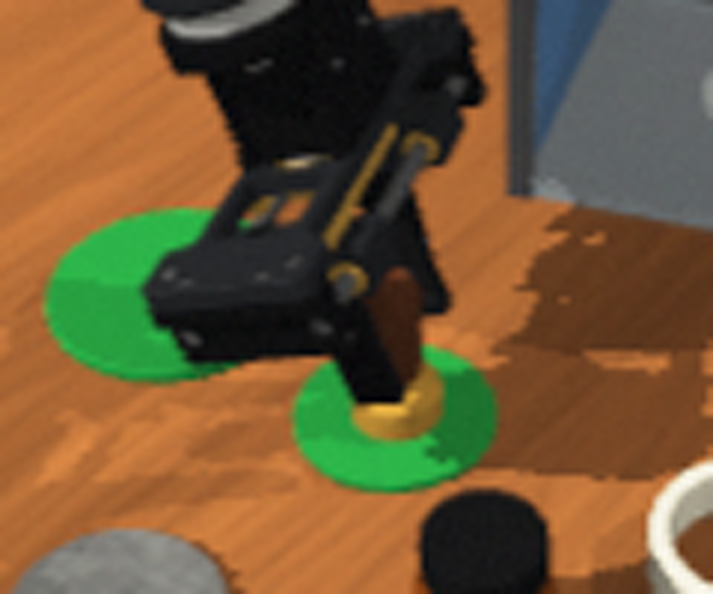

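The seal stands free, with the fingers clear on both sides. Back away along the tool axis.

>>> step_arm --plan '[[[0,0,0],[0,0,-0.004],110],[[0,0,0],[0,0,-0.012],110],[[0,0,0],[0,0,-0.025],110],[[0,0,0],[0,0,-0.045],110],[[0,0,0],[0,0,-0.07],110],[[0,0,0],[0,0,-0.1],110],[[0,0,0],[0,0,-0.13],110],[[0,0,0],[0,0,-0.155],110],[[0,0,0],[0,0,-0.17],110],[[0,0,0],[0,0,-0.175],110]]'

```text
time: 25.75
position: [0.5521, -0.2196, 0.2187]
tool_rot: [-2.987, -0.538, -0.528]
ft_force: [-0.7, 1.0, -0.8]
grip_width: 0.57
```

Run:
```python
from go import *
where()
for n in ("wrist","scene","side"): save(n,n+'15.png')
```

```text
t 25.75 tcp [ 0.5521 -0.2196  0.2187] grasp in port [-0.1271 -0.2687  0.1074] F [-0.7  1.  -0.8] w 0.57 toolrot err port [ 0.001 -0.001 -0.   ]
```

View pics/scene15.png

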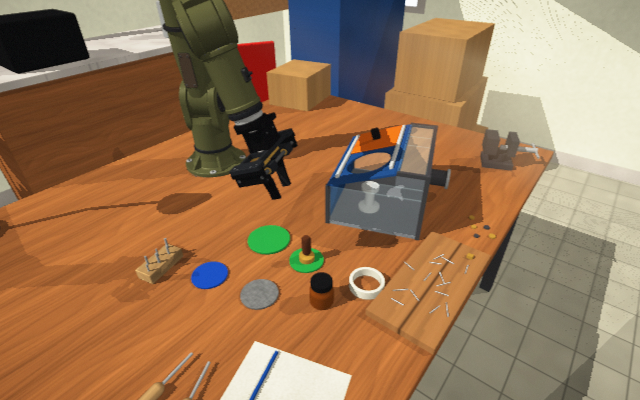

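View pics/wrist15.png

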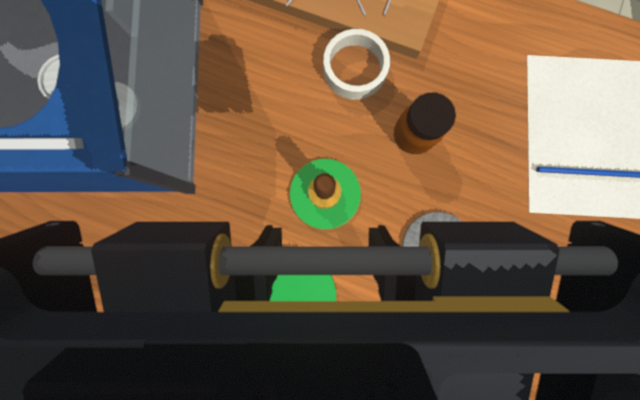

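View pics/side15.png

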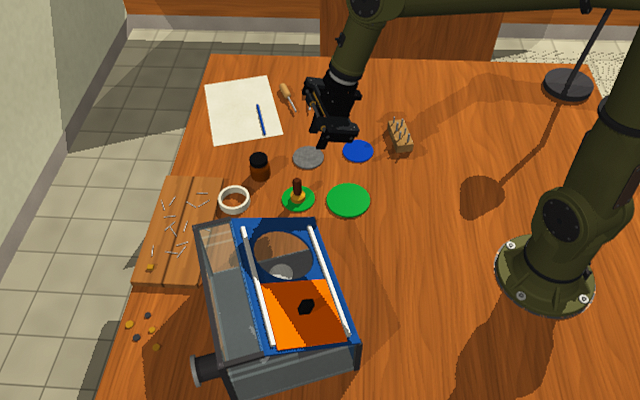

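Seal upright near the centre of the small green pad (scene (306,255), wrist (323,188)), bystanders unmoved. One last check is that the shutter didn't creep back when I released it.

Run:
```python
from go import *
for n in("side","scene"):
    ms=[]
    for k in (5,6,15):
        im=cv2.imread(f'pics/{n}{k}.png').astype(int); b,g,r=im[...,0],im[...,1],im[...,2]
        m=(r>130)&(b<25)&(g>50)&(g<150)&(r-g>80); sub=m[100:380,230:420]; p=np.argwhere(sub); ms.append(m)
        print(n,k,p[:,0].min()+100,p[:,0].max()+100,p[:,1].min()+230,p[:,1].max()+230,len(p))
a=cv2.imread('pics/wrist6.png')
# shutter edge & handle predicted at s=.144 in wrist15 side15
for n in("side","scene"):
    C=cam(n); print(n,'handle top pred s=.144,.138',proj(n,[pp([0,.144,.039]),pp([0,.138,.039])],C).round(1).tolist())
    im=cv2.imread(f'pics/{n}15.png'); x,y,w,h=(240,270,110,90) if n=="side" else (330,115,100,75); k=7
    c=cv2.resize(im[y:y+h,x:x+w],None,fx=k,fy=k,interpolation=2)
    for s,col in((.144,(255,0,255)),(.138,(255,255,0))):
        pl=proj(n,[pp([q*.073,s-.071,.005]) for q in(-1,1)],C); cv2.polylines(c,[((pl-[x,y]+.5)*k).round().astype(int)],False,col,1)
    cv2.imwrite(f'pics/c15_{n}.png',c)
```

```text
side 5 103 349 230 360 2754
side 6 102 349 230 373 4195
side 15 102 349 230 373 4086
scene 5 126 152 353 400 498
scene 6 126 152 353 400 391
scene 15 129 292 312 396 459
side handle top pred s=.144,.138 [[309.0, 301.2], [308.1, 298.5]]
scene handle top pred s=.144,.138 [[373.6, 128.9], [373.3, 129.6]]
```

View pics/c15_side.png

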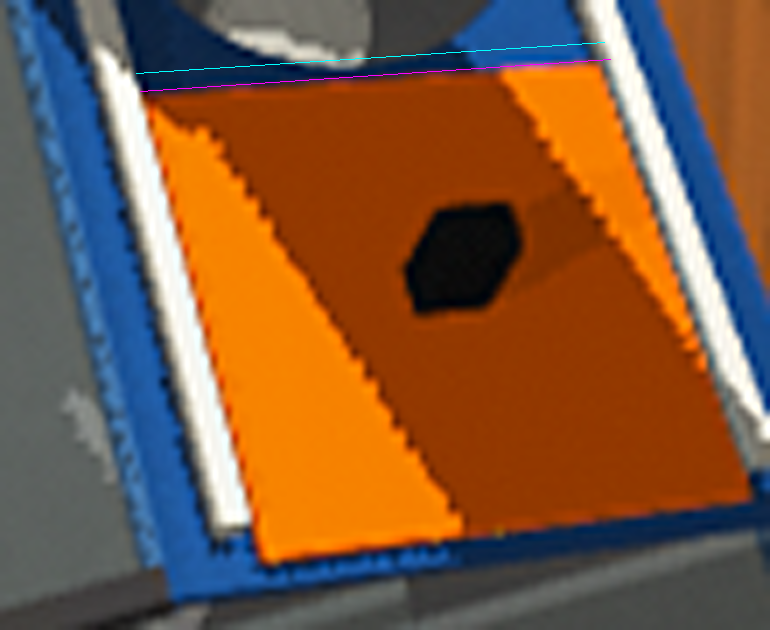

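View pics/side5.png

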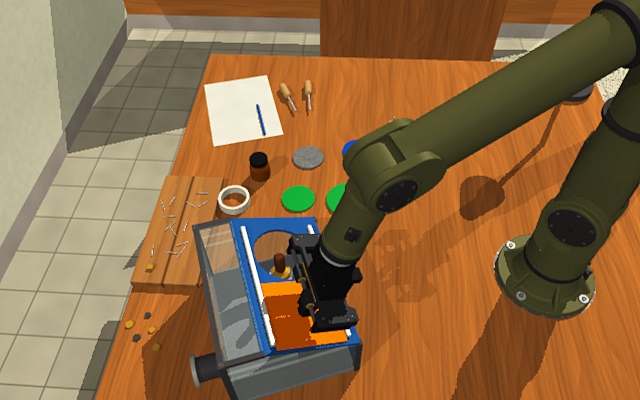

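The shutter edge sits on the 0.144 m line, and its outline is unchanged from when it was held against the stop. Handing in.

```bash
python3 -c "
from bench import ctrl
print(ctrl.close_job())"
```

```text
the job is handed in; nothing more can be done
None
```

The shutter is fully open, and the seal stands upright on its brass face near the middle of the smaller green pad. The job was handed in at about 26 s of the 61 s allowed.

- **Shutter:** I slid it by its handle until it stopped moving at the end stop, pressing with about 16 N. After release, its edge in the side picture lay on the 0.144 m line.
- **Seal:** I gripped it through the port, lifted it 8 mm clear of the dish and drew it out along the port axis. No knock showed in the pictures or the force readings, which I took between moves. I set it down at about 7 N, eased off, then opened the jaws.
- **Last pictures:** All three views show the seal standing free, the tape, jar and drill-bit block unmoved by eye, and the gripper well clear.

**Checks that disagreed:** My first port positions from the wrist camera and the fixed cameras differed by 5 to 7 mm sideways. I settled it using the shutter's end stop and by centring the jaws on the seal by eye. The scene and side cameras also differed by about 7 mm on the green pad's position, which was well within the roughly 25 mm of spare room around the seal.

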